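# Load and tighten a ratchet flask press

### The job

Get the denture flask under pressure: slide the brass flask along the press's channel until it is fully home against the back stop, flip the thumb lever on the ratchet head over to its clockwise (pressing) side, and pump the ratchet handle back and forth until the sprung plate is squeezed firmly down on the flask, its spring more than half closed; carrying on until the screw stops is fine. Leave the lever on the pressing side, and do not knock over the flask or disturb the articulator, glass dish and wax carver standing around.

Things in the scene. Friction and masses are not known exactly. Their poses are not given: they have to be found in the camera images.
- press: Grey two-column bench press fixed to the worktop, base 178 x 155 mm, 206 mm tall. Origin: on the worktop, on the screw's axis; z up, +y = direction in which the flask is loaded, +x to the right of one facing +y. Studs 16 mm thick (nuts 30 mm) at x +-68, y 0, top z 180 mm; crosshead z 120 to 146 mm, x +-86 mm, 36 mm deep. Clockwise turning of the ratchet wheel lowers screw and plate 14 mm a turn
- press_bed (a point): Centre of the bed (base plate top), on the screw's axis, 16 mm above the worktop; axes as the press. The bed runs from y -95 to +60 mm. On it a channel for the flask between two 9 mm high steel rails (inner faces at x +-43.5 mm), closed by a back stop bar whose face is at y +48 mm
- ratchet_head (a point): Centre of the ratchet wheel, on the screw's axis, 157 mm above the worktop; axes as the press. Wheel 27.5 mm in radius, 20 teeth; the handle's round head under it 30.5 mm in radius; the screw's end, 15 mm thick, rises to 206 mm above the worktop
- flask: Loose brass denture flask, 84 (x) by 96 (y) by 58 mm high, 0.85 kg, on the bed in the channel (1.5 mm play each side), axes parallel to the press's within 0.03 rad, pulled 45 to 75 mm out toward -y. Origin: centre of its underside. Fully home = back face on the stop bar: origin on the screw's axis (press x 0, y 0). A lug sticks out of the middle of its front (-y) face; push it there, about 5 N
- flask_lug (a point): Centre of the end face of the flask's front lug (28 mm wide, 13 mm high, 26 mm long): flask frame 0, -74, 34.5 mm, so 50 mm above the worktop. Push it toward the press's +y. When home it is 74 mm in front of the screw's axis: keep the gripper's body clear of the ratchet head and crosshead above
- handle (a joint): Ratchet handle's angle about the screw's axis, rad, clockwise from above positive; at 0 it points along the press's +y; range -1.2 to 1.2. It stays where it is left: about 2 N at the grip turns it idle, 3 to 8 N while it drives the wheel, much more once the screw is at its stop. Starts between -0.5 and 0.5
- handle_grip (a point): Point on the handle's centreline 135 mm from the screw's axis, 156 mm above the worktop; x outward along the handle, z up. Black rubber grip, 22 mm in diameter, from 95 to 179 mm from the axis, level, its underside 145 mm above the worktop and free below
- selector (a joint): Angle of the thumb lever on the ratchet head, rad, clockwise from above positive, 0 = in line with the handle. An over-centre spring snaps it to either end. -0.35 (start): the pawl drives the wheel anticlockwise and freewheels clockwise; +0.35 (pressing side): drives clockwise, freewheels anticlockwise. About 2 N at the tab flips it, less than turns the handle there
- selector_tab (a point): Middle of the lever's upright thumb tab: 15 mm along the lever, 6 mm thick, from 168 to 193 mm above the worktop (this point 184 mm); 30 mm out from the lever's pivot, which is on the handle's centreline 46 mm from the screw's axis. Broad faces look clockwise and anticlockwise. x outward along the lever. Below it the handle's 20 mm wide neck, top 163 mm above the worktop
- nut (a joint): Ratchet wheel's angle, rad, clockwise from above positive; 0 at the start, end stop 3.10. The plate reaches a flask at about 1.35, its spring is half closed at about 2.25. Up to 0.31 rad of each stroke is lost before the pawl bites the next tooth
- plate (a joint): How far the sprung pressure plate is pushed up toward the screw's spring cup, m: 0 = free; spring 7 N/mm; 0.0039 with the screw at its stop on the flask. Friction keeps the screw where it is left
- plate_face (a point): Centre of the underside of the 74 x 74 mm steel pressure plate, on the screw's axis; at the start 77 mm above the worktop, 3 mm above the flask's top
- articulator: Bystander: brass articulator, 87 x 98 x 95 mm, to the left of the press; origin in its underside
- dappen: Bystander: small eight-sided glass dish, 34 mm wide, 22 mm high, on the right; origin in its underside
- carver: Bystander: turquoise wax carver, 154 mm long, 8 mm thick, lying on the right; origin under its middle, long axis y

How it is judged (in metres and radians):
On the way:
1. the flask is home against the back stop and the thumb lever is on the pressing side, the plate not yet pressing (y of flask in the frame of press above -0.004 m and value of joint selector above 0.25 rad and value of joint plate below 0.0008 m), for 0.2 s.
At the end, for the whole second after the job is handed in: the flask stands upright and at rest in the channel within 4 mm of fully home, the sprung plate presses on it with its spring closed by more than 2 mm, and the thumb lever is on the pressing side (above 0.25 rad) (value of joint plate above 0.002 m and y of flask in the frame of press above -0.004 m and angle between flask's own z axis and vertical below 0.03 rad and value of joint selector above 0.25 rad and linear speed of flask below 0.02 m/s); the robot touches nothing.
It fails at once if the flask is tipped or lifted out of the channel (angle between flask's own z axis and vertical above 0.3 rad or z of flask in the frame of press above 0.03 m or z of flask in the frame of press below 0.008 m).
It fails at once if a bystander (articulator, glass dish, wax carver) is pushed more than 3 cm away (distance of any of articulator, dappen, carver from where it was at the start of the episode above 0.03 m).
It also fails if it takes over 67 s, if anything falls off the work surface, if the arm or the gripper's body presses on something with over 40 N, if the wrist force passes 120 N, or if a joint passes its speed limit or range.

### The arm

A 6-joint arm with a two-finger parallel gripper is mounted at the origin on a cart in front of the work surface, level with it; the furniture and walls round the work are solid. World frame = base frame: x ahead of the robot, y to its left, z up, the work surface at z = 0. Lengths are in mm, angles in degrees, forces in N, time in s.
With the tool pointing down it reaches from about 300 to 850 mm from the base axis. Payload 4.2 kg.
Tool frame: the origin (TCP) lies midway between the tips of the shut fingers; the grasp point (between the pads) lies 19 mm behind it; z points along the fingers, y is the line along which they close (so a half turn about z gives the same grasp; the last joint's range is limited). The gripper opens to 91 mm and grips with 3 to 60 N. Pads are 32 mm wide; open, the fingers measure 118 mm over their backs; the gripper's body (76 mm by 178 mm) begins 60 mm behind the grasp point.
Start: joints at [69.5, 18.312, 89.639, -0, 72.044, -1.146], TCP at [190.565, 542.52, 213.976] pointing down, gripper open.
Joint ranges: [-177.97, 177.97], [-48.28, 115.42], [12.27, 149.76], [-77.06, 257.06], [2.81, 150.46], [-146.56, 146.56]. Speed limits (degrees/s): [147.25, 147.25, 180, 180, 180, 180].

### API

Orientations are given as [roll, pitch, yaw] about the fixed x, y, z axes, in that order (R = Rz(yaw) Ry(pitch) Rx(roll)).
In Python, from workcell import env gives the robot as it stands.
- The arm moves only by the shell command python3 -m jog 'ROWS' [FORCE]. ROWS is a JSON object of lists of equal length, an entry for each row: "jaw": the finger opening in mm, from 0 to 91.2; "slide": the shift along the tool's x, y, z in units of 30 mm (1.0 is 30 mm), a list of three; "spin": the turn about the tool's z in units of 8 degrees (1.0 is 8 degrees). In form: {"jaw": [jaw, ...], "slide": [[dx, dy, dz], ...], "spin": [spin, ...]}. A call has 1 to 10 rows; each row shifts and turns the commanded pose from where the row before left it, along the tool's axes as they then stand; what a row does not reach is not made up. A row lasts 1/10 s, in which the tool goes at most 50 mm and 8.59 degrees, less where a joint would pass 70% of its speed; a pose out of reach is approached as far as the arm can. A call is refused whole if a number of a shift passes 1 or a number of a turn 1, either way. A call with a gripper value outside its range is refused whole. The fingers move at their own pace and stop on an object; FORCE is the grip in N (left out, the last holds). Time passes only in rows, so rows that do not move let the fingers close. It gives the time, the measured TCP pose, the force, the opening and the grip force at its end, in the units of the state.
- env.state(): the state, without advancing time (a new reading comes with each control period).
- env.grab_frame(name): name is "side" or "top"; returns the picture (384x512x3 uint8, red, green, blue); there is no depth.
- env.camera_model(name): a dict with "fx", "fy", "cx", "cy" (pixels), "camera_from_world" (4x4, takes a point from world to camera coordinates). Camera axes: x right, y up, looking along -z (the intrinsics and any distortion apply to the point x, -y, -z); pixel columns grow to the right and rows downward; lengths in mm; the calibration is good to about 2 mm. A picture is of the moment at which its call begins. camera_model takes no time and is no camera call.
- env.job_done(): hands the job in; it is judged then, once.
The state is a dict: "time_s": time; "qpos": joint angles; "qvel": joint speeds; "effort": joint torques, N m; "ee_pos": TCP position; "ee_rot": TCP orientation; "force": force on the tool from outside, world axes, zero at the start; "torque": the same for the moment, N m; "gripper_width": finger opening in mm; "gripper_force": force on a finger pad.
Only numpy, scipy, OpenCV 4.12 (cv2) and the standard library are available. Lean on these libraries where they do the work, as an engineer would, in place of code of your own. Each camera call takes 0.05 s, during which the arm holds its last target. There are 200 camera calls.

## Working session

There is one attempt and no reset: what is moved stays moved. The work goes in short steps, Python scripts to look and compute and a shell command to move; the robot and the scene stay as the last step left them, time stands still between calls to the robot, and variables do not carry over. Pictures are saved under pics/ and viewed, at most 10 in all, crops included, and the job is handed in when it is done.

```bash
ls; mkdir -p pics
python3 - <<'E'
from workcell import env
import cv2,json
for n in("side","top"):
    cv2.imwrite(f"pics/{n}0.png",cv2.resize(env.grab_frame(n),None,fx=1.5625,fy=1.5625,interpolation=cv2.INTER_CUBIC)[:,:,::-1]); print(env.camera_model(n))
print(env.state())
E
```

```text
pics
{'fx': 498.76860921028907, 'fy': 498.76860921028907, 'cx': 261.8859976863748, 'cy': 186.89425917683317, 'camera_from_world': array([[ 8.46508193e-01,  5.32293846e-01, -9.33497800e-03,
        -4.76793202e+02],
       [-4.69750301e-01,  7.55066481e-01,  4.57393993e-01,
         1.93475186e+02],
       [ 2.50516537e-01, -3.82802654e-01,  8.89215156e-01,
        -1.44614549e+03],
       [ 0.00000000e+00,  0.00000000e+00,  0.00000000e+00,
         1.00000000e+00]])}
{'fx': 390.4176882573993, 'fy': 390.4176882573993, 'cx': 257.9301788589977, 'cy': 188.6302945341582, 'camera_from_world': array([[ 1.46251245e-02, -9.99143794e-01,  3.87012191e-02,
        -1.00351400e+01],
       [ 9.95890117e-01,  1.80155570e-02,  8.87598664e-02,
        -5.77477023e+02],
       [-8.93810937e-02,  3.72440376e-02,  9.95300910e-01,
        -1.09036900e+03],
       [ 0.00000000e+00,  0.00000000e+00,  0.00000000e+00,
         1.00000000e+00]])}
{'time_s': 0.1, 'qpos': array([ 6.94997191e+01,  1.83466293e+01,  8.96968056e+01, -3.91605753e-04,
        7.20456691e+01, -1.14733696e+00]), 'qvel': array([ 0.01796187, -0.09884582, -0.28477293,  0.05689492,  0.10879187,
       -0.05204805]), 'effort': array([-2.64995615e-04, -4.13329518e+01, -2.32513404e+01,  7.28662871e-02,
        4.22063016e-02, -5.17885792e-05]), 'ee_pos': array([190.40725843, 542.09075854, 213.23557851]), 'ee_rot': array([-1.79910906e+02, -1.41189642e-03,  1.60647176e+02]), 'force': array([-0.36215161, -0.29502946, -0.33989743]), 'torque': array([ 0.00206315, -0.00461707, -0.00177289]), 'gripper_force': 0.0, 'gripper_width': 91.10179271509298}
```

View pics/side0.png

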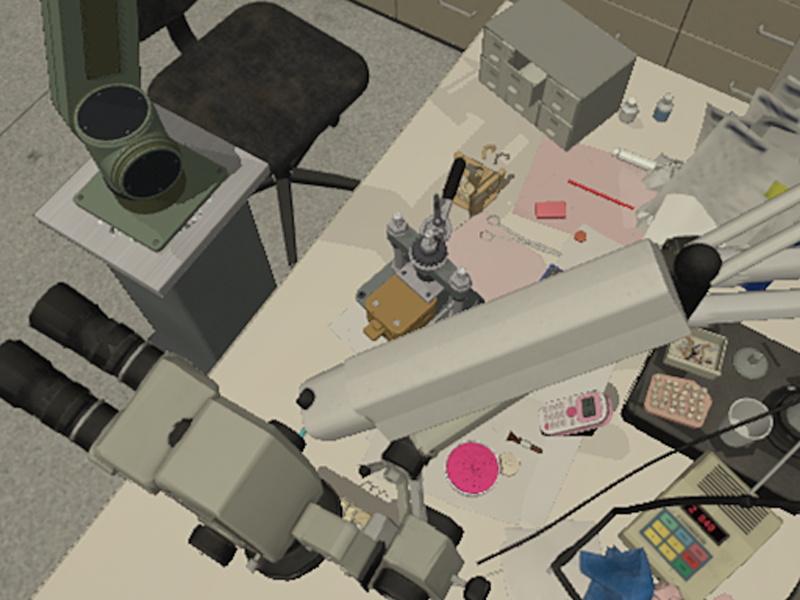

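View pics/top0.png

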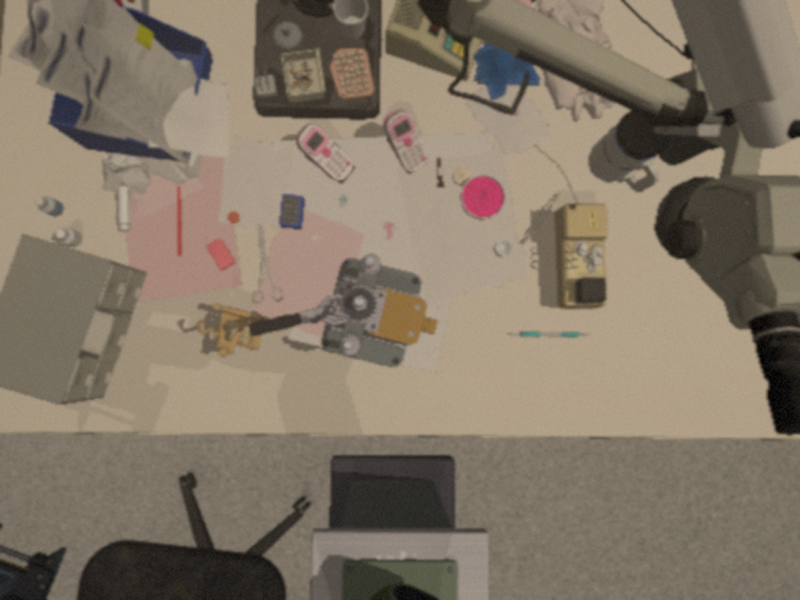

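Run:
```python
from workcell import env
import cv2,numpy as np
t=np.mean([env.grab_frame("top").astype(float) for _ in range(2)],0).astype(np.uint8)
s=env.grab_frame("side")
for n,im,(x,y,w,h),f in(("t",t,(150,155,140,88),5.7),("s",s,(220,95,100,130),4.5)):
    cv2.imwrite(f"pics/{n}1.png",cv2.resize(im[y:y+h,x:x+w],None,fx=f,fy=f,interpolation=cv2.INTER_CUBIC)[:,:,::-1])
```

```text
(no output)
```

View pics/t1.png

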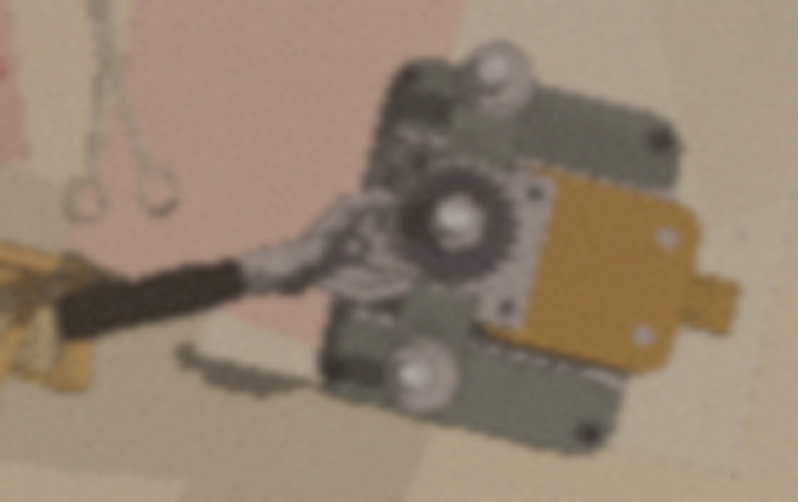

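View pics/s1.png

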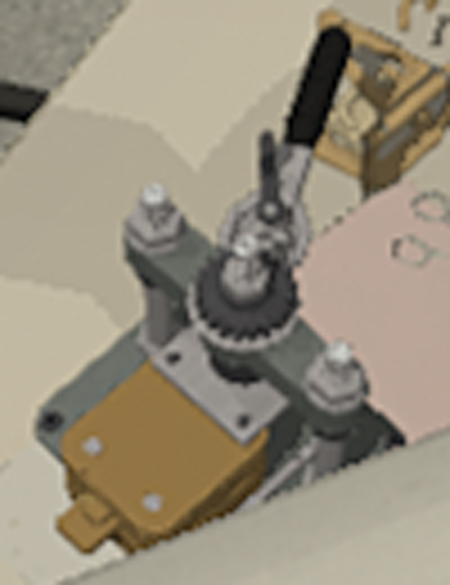

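```bash
cat > h.py <<'E'
from workcell import env
import numpy as np
from scipy.optimize import least_squares
C={n:env.camera_model(n) for n in("side","top")}
def px(n,P):
    c=C[n];q=(c["camera_from_world"]@np.r_[P,1])[:3]
    return np.array([c["cx"]+c["fx"]*q[0]/-q[2],c["cy"]-c["fy"]*q[1]/-q[2]])
def W(p,P):
    c,s=np.cos(p[2]),np.sin(p[2]);return np.array([p[0]+c*P[0]-s*P[1],p[1]+s*P[0]+c*P[1],P[2]])
d=lambda a:np.array([np.sin(a),np.cos(a),0])
def tab(th,sel,r=30,z=184):return 46*d(th)+r*d(th+sel)+[0,0,z]
E
cat > fit.py <<'E'
from h import *
crop={"top":(5.7,150,155),"side":(4.5,220,95)}
obs=[("top",497,68,"s+"),("top",413,374,"s-"),("top",458,219,"sc"),("top",65,320,"go"),("top",242,277,"gi"),("top",738,305,"lug"),
("side",154,188,"s-"),("side",340,350,"s+"),("side",243,243,"sc"),("side",336,38,"go"),("side",298,137,"gi"),("side",72,530,"lugc")]
def pt(p,k):
    return W(p,{"s+":np.array([68,0,180.]),"s-":np.array([-68,0,180.]),"sc":np.array([0,0,206.]),"go":179*d(p[3])+[0,0,156],"gi":95*d(p[3])+[0,0,156],"lug":np.array([0,p[4]-74,56.]),"lugc":np.array([0,p[4]-74,50.])}[k])
def res(p):
    r=[]
    for n,u,v,k in obs:
        f,a,b=crop[n];r+=list(px(n,pt(p,k))-[(u+.5)/f-.5+a,(v+.5)/f-.5+b])
    return r
s=least_squares(res,[600,0,0,0,-60],x_scale=[100,100,1,1,100],loss="soft_l1")
p=s.x;print(p.round(3));print(np.array(res(p)).reshape(-1,2).round(1))
np.save("p.npy",p)
for k in("sc","gi","go","lugc"):print(k,pt(p,k).round(1))
t=W(p,tab(p[3],-.35));print("tab",t.round(1),[((px(n,t)-crop[n][1:]+.5)*crop[n][0]-.5).round() for n in("top","side")])
E
python3 fit.py
```

```text
[ 5.50408e+02  7.62170e+01 -2.32000e-01 -4.82000e-01 -5.98160e+01]
[[-1.   0.4]
 [-0.1  0.3]
 [-1.4 -0.3]
 [-2.   0.1]
 [ 0.1 -0.2]
 [-1.8  0.7]
 [-0.1  1.6]
 [-0.6  0.7]
 [ 0.3  0.8]
 [ 0.1 -0.4]
 [-0.9  3.8]
 [-0.1  1.8]]
sc [550.4  76.2 206. ]
gi [526.9 168.3 156. ]
go [506.1 249.7 156. ]
lugc [519.6 -54.   50. ]
tab [522.1 145.5 184. ] [array([287., 285.]), array([266., 151.])]
```

```bash
python3 -m jog '{"jaw":[0,0,0,0,0,0,0,0,0,0],"slide":[[-0.3,-0.3,0],[-0.6,-0.6,0],[-1,-0.98,0],[-1,-0.98,0],[-1,-0.98,0],[-1,-0.98,0],[-1,-0.98,0],[-1,-0.98,0],[-1,-0.98,0],[-1,-0.98,0]],"spin":[0,0,0,0,0,0,0,0,0,0]}' 20; python3 -m jog '{"jaw":[0,0,0,0,0,0,0,0,0,0],"slide":[[-1,-0.98,0],[-1,-0.98,0],[-1,-0.98,0],[-1,-0.98,0],[-1,-0.98,0],[-1,-0.98,0],[-1,-0.98,0],[-0.6,-0.6,0],[-0.4,-0.4,0],[-0.2,-0.2,0]],"spin":[0,0,0,0,0,0,0,0.3,0.6,0.8]}'; python3 -m jog '{"jaw":[0,0,0,0,0,0,0,0,0,0],"slide":[[0,0,0.3],[0,0,0.6],[0,0,0.6],[0,0,0.6],[0,0,0.6],[0,0,0.6],[0,0,0],[0,0,0],[0,0,0],[0,0,0]],"spin":[1,1,1,1,1,1,1,1,0.8,0]}'
```

```text
time_s: 1.25
ee_pos: [355.6, 204.3, 214.1]
ee_rot: [180.0, 0.0, 160.6]
force: [1.2, 0.7, 0.3]
gripper_width: 13.9
gripper_force: 0.0
time_s: 2.25
ee_pos: [505.7, -105.8, 213.7]
ee_rot: [-180.0, -0.0, 146.7]
force: [-1.0, -0.2, -0.5]
gripper_width: 0.3
gripper_force: 0.0
time_s: 3.25
ee_pos: [505.2, -104.1, 115.0]
ee_rot: [-180.0, 0.0, 76.6]
force: [0.0, -0.5, 0.3]
gripper_width: 0.5
gripper_force: 0.0
```

```bash
python3 -m jog '{"jaw":[0,0,0,0,0,0,0,0,0,0],"slide":[[0,0.09,0.6],[0,0,0.8],[0,0,0.6],[0,0,0.37],[0.1,0,0],[0.3,0,0],[0.3,0,0],[0.2,0,0],[0.1,0,0],[0,0,0]],"spin":[0,0,0,0,0,0,0,0,0,0]}'
python3 - <<'E'
from workcell import env
import cv2
t=env.grab_frame("top")[155:243,150:290]
s=env.grab_frame("side")[95:243,200:320]
a=cv2.resize(t,None,fx=3.5,fy=3.5,interpolation=3);b=cv2.resize(s,None,fx=2.5,fy=2.5,interpolation=3)
import numpy as np
o=np.zeros((max(a.shape[0],b.shape[0]),a.shape[1]+b.shape[1],3),np.uint8);o[:a.shape[0],:a.shape[1]]=a;o[:b.shape[0],a.shape[1]:]=b
cv2.imwrite("pics/p2.png",o[:,:,::-1])
E
```

```text
time_s: 4.25
ee_pos: [515.8, -74.5, 44.2]
ee_rot: [180.0, -0.0, 76.7]
force: [0.7, -0.1, 1.0]
gripper_width: 0.8
gripper_force: 0.0
```

View pics/p2.png

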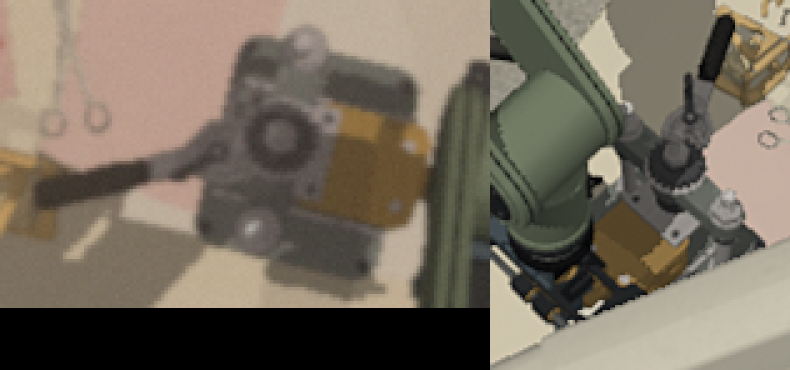

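The pictures show the arm over the lug, in line with the flask and clear of the press head. I'll push on.

```bash
python3 -m jog '{"jaw":[0,0,0,0,0],"slide":[[0.1,0,0],[0.15,0,0],[0.15,0,0],[0.15,0,0],[0.15,0,0]],"spin":[0,0,0,0,0]}'; python3 -m jog '{"jaw":[0,0,0,0,0,0],"slide":[[0.2,0,0],[0.2,0,0],[0.2,0,0],[0.2,0,0],[0.2,0,0],[0.1,0,0]],"spin":[0,0,0,0,0,0]}'
```

```text
time_s: 4.85
ee_pos: [520.1, -55.9, 43.9]
ee_rot: [-180.0, 0.1, 76.7]
force: [-1.8, -5.8, 0.5]
gripper_width: -0.0
gripper_force: 2.8
time_s: 5.45
ee_pos: [527.7, -23.5, 43.9]
ee_rot: [-180.0, 0.1, 76.7]
force: [-1.2, -6.7, 1.9]
gripper_width: 0.5
gripper_force: 2.9
```

```bash
python3 -m jog '{"jaw":[0,0,0],"slide":[[0.1,0,0],[0.1,0,0],[0.1,0,0]],"spin":[0,0,0]}'; python3 -m jog '{"jaw":[0,0],"slide":[[0.07,0,0],[0.07,0,0]],"spin":[0,0]}';python3 -m jog '{"jaw":[0],"slide":[[0.07,0,0]],"spin":[0]}'
```

```text
time_s: 5.75
ee_pos: [529.7, -15.0, 43.9]
ee_rot: [-180.0, 0.1, 76.7]
force: [-1.3, -6.0, 2.0]
gripper_width: 0.5
gripper_force: 2.9
time_s: 5.95
ee_pos: [530.3, -12.5, 44.0]
ee_rot: [-180.0, 0.3, 76.8]
force: [-2.3, -17.3, 2.9]
gripper_width: 0.5
gripper_force: 8.4
time_s: 6.05
ee_pos: [530.6, -12.4, 44.0]
ee_rot: [180.0, 0.5, 76.9]
force: [-2.5, -23.6, 4.2]
gripper_width: 0.6
gripper_force: 12.1
```

```bash
python3 -m jog '{"jaw":[0,0,0,0,0,0,0,0,0,0],"slide":[[-0.3,0,0],[-0.5,0,0],[-0.2,0,-0.3],[0,0,-0.8],[0,0,-1],[0,0,-1],[0,0,-1],[0,0,-1],[0,0,-0.7],[0,0,-0.2]],"spin":[0,0,0,0,0,0,0,0,0,0]}'; python3 -m jog '{"jaw":[0,0,0,0,0,0,0,0,0,0],"slide":[[0.3,-0.14,0],[0.8,-0.38,0],[1,-0.47,0],[1,-0.47,0],[1,-0.47,0],[0.7,-0.33,0],[0.3,-0.14,0],[0,0,0],[0,0,0],[0,0,0]],"spin":[0,0,0,0,0,0,-0.7,-1,-1,-1]}';  python3 -m jog '{"jaw":[0,0],"slide":[[0,0,0],[0,0,0]],"spin":[-1,0]}'
```

```text
time_s: 7.05
ee_pos: [525.8, -37.0, 227.0]
ee_rot: [179.7, -0.1, 76.6]
force: [-0.8, -0.0, 0.2]
gripper_width: 0.7
gripper_force: 0.0
time_s: 8.05
ee_pos: [488.4, 129.2, 222.0]
ee_rot: [-179.8, -0.1, 106.6]
force: [0.6, 0.3, 0.1]
gripper_width: 0.6
gripper_force: 0.0
time_s: 8.25
ee_pos: [488.5, 128.9, 222.2]
ee_rot: [-179.8, -0.1, 114.2]
force: [-0.1, 0.5, -0.1]
gripper_width: 0.5
gripper_force: 0.0
```

```bash
python3 -m jog '{"jaw":[0,0,0,0],"slide":[[0,0,0.5],[0,0,0.6],[0,0,0.23],[0,0,0]],"spin":[0,0,0,0]}' ; python3 -m jog '{"jaw":[0,0],"slide":[[0,0.2,0],[0,0.2,0]],"spin":[0,0]}'
cat > look.py <<'E'
from workcell import env
import cv2,numpy as np,sys
t=env.grab_frame("top")[155:243,150:290]
s=env.grab_frame("side")[75:205,235:335]
a=cv2.resize(t,None,fx=3,fy=3,interpolation=3);b=cv2.resize(s,None,fx=3.7,fy=3.7,interpolation=3)
o=np.zeros((max(a.shape[0],b.shape[0]),a.shape[1]+b.shape[1],3),np.uint8);o[:a.shape[0],:a.shape[1]]=a;o[:b.shape[0],a.shape[1]:]=b
cv2.imwrite(sys.argv[1],o[:,:,::-1])
E
python3 look.py pics/p3.png
```

```text
time_s: 8.65
ee_pos: [488.7, 128.6, 182.4]
ee_rot: [-179.8, -0.1, 114.2]
force: [0.5, -0.5, -0.4]
gripper_width: 0.4
gripper_force: 0.0
time_s: 8.85
ee_pos: [501.8, 133.9, 184.8]
ee_rot: [179.9, 0.0, 114.2]
force: [-0.4, 0.3, -0.3]
gripper_width: 0.5
gripper_force: 0.0
```

View pics/p3.png

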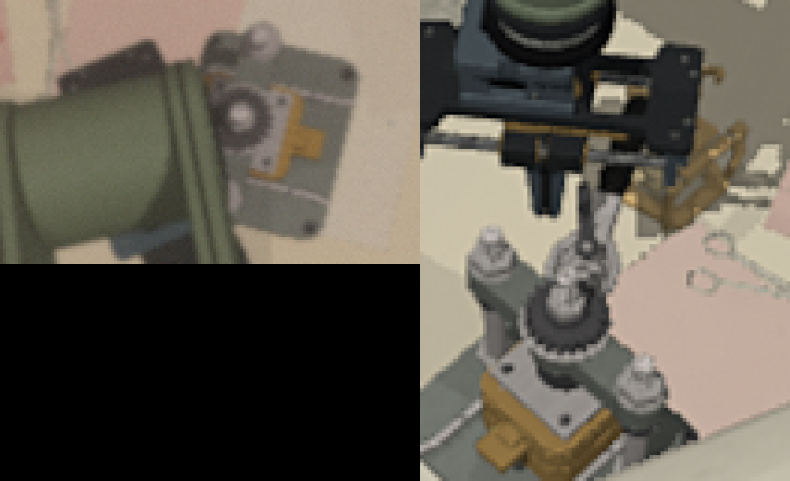

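The flask is home, and the fingertips are just left of the tab. I'll lower slightly and push.

```bash
python3 -m jog '{"jaw":[0,0,0],"slide":[[0,0.1,0.2],[0,0.15,0],[0,0.1,0]],"spin":[0,0,0]}' ; python3 -m jog '{"jaw":[0,0,0],"slide":[[0,0.1,0],[0,0.1,0],[0,0.1,0]],"spin":[0,0,0]}';python3 -m jog '{"jaw":[0,0],"slide":[[0,0.1,0],[0,0.1,0]],"spin":[0,0]}'
```

```text
time_s: 9.25
ee_pos: [510.6, 138.0, 177.7]
ee_rot: [-180.0, -0.0, 114.2]
force: [-0.2, -1.1, 0.1]
gripper_width: 0.4
gripper_force: 0.3
time_s: 9.55
ee_pos: [518.5, 141.7, 177.9]
ee_rot: [-180.0, -0.0, 114.2]
force: [-0.5, 0.4, -0.4]
gripper_width: 0.5
gripper_force: 0.4
time_s: 9.75
ee_pos: [524.6, 144.1, 178.1]
ee_rot: [179.9, 0.0, 114.2]
force: [0.3, 0.4, -0.4]
gripper_width: 0.2
gripper_force: 0.0
```

```bash
python3 -m jog '{"jaw":[0,0,0,0],"slide":[[0,-0.4,0],[0,-0.4,-0.4],[0,-0.3,-0.8],[0,0,-0.4]],"spin":[0,0,0,0]}' ;python3 look.py pics/p4.png
```

```text
time_s: 10.15
ee_pos: [493.0, 129.9, 228.6]
ee_rot: [179.8, 0.0, 114.2]
force: [0.9, -0.6, 0.4]
gripper_width: 0.3
gripper_force: 0.0
```

View pics/p4.png

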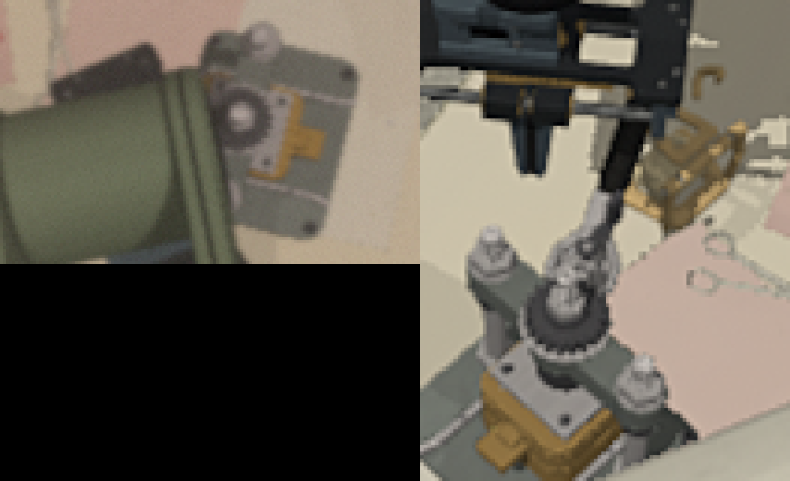

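```bash
python3 -m jog '{"jaw":[44,44,44,44,44,44,44,44],"slide":[[0,0,0],[0,0,0],[0.4,0.3,0],[0.8,0.5,0],[0.7,0.4,0],[0.39,0.21,0],[0,0,0],[0,0,0]],"spin":[0.6,0.64,0,0,0,0,0,0]}' ; python3 -m jog '{"jaw":[44,44],"slide":[[0,0,0.5],[0,0,0.5]],"spin":[0,0]}'; python3 look.py pics/p5.png
```

```text
time_s: 11.05
ee_pos: [517.6, 207.3, 225.4]
ee_rot: [-179.9, 0.0, 104.4]
force: [0.3, -0.3, -0.0]
gripper_width: 43.6
gripper_force: 0.0
time_s: 11.25
ee_pos: [517.9, 206.6, 196.1]
ee_rot: [179.9, 0.0, 104.3]
force: [-1.2, 0.5, 0.0]
gripper_width: 43.8
gripper_force: 0.0
```

View pics/p5.png

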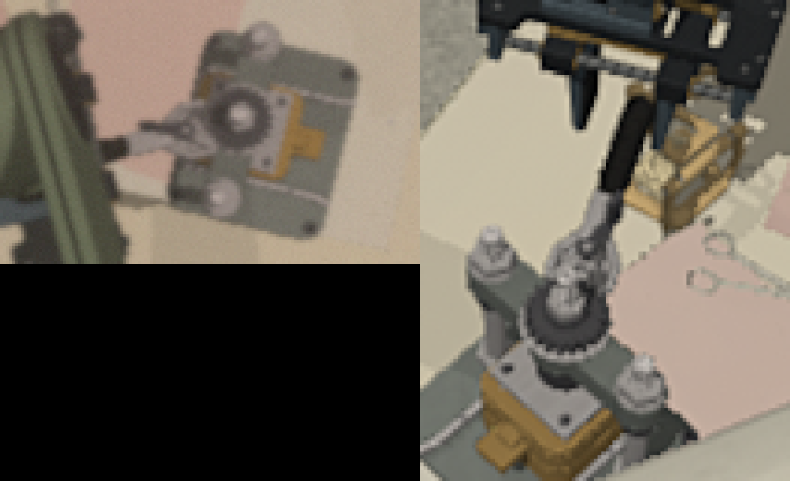

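The jaws straddle the grip, and the lever sits on its clockwise side. I'll descend and start the first stroke.

```bash
python3 -m jog '{"jaw":[44,44,44,28,28,28],"slide":[[0,0,0.7],[0,0,0.7],[0,0,0.4],[0,0,0],[0,0,0],[0,0,0]],"spin":[0,0,0,0,0,0]}' 20; python3 -m jog '{"jaw":[28,28,28],"slide":[[-0.01,0.3,0],[-0.03,0.47,0],[-0.03,0.47,0]],"spin":[0.4,0.75,0.75]}'
```

```text
time_s: 11.95
ee_pos: [518.7, 207.7, 143.2]
ee_rot: [179.9, -0.0, 104.3]
force: [0.1, -0.1, 0.1]
gripper_width: 28.3
gripper_force: 0.0
time_s: 12.25
ee_pos: [554.5, 211.7, 143.0]
ee_rot: [-180.0, -0.0, 88.9]
force: [-3.7, -0.9, 1.9]
gripper_width: 28.1
gripper_force: 1.6
```

```bash
python3 -m jog '{"jaw":[28,28,28,28,28],"slide":[[-0.044,0.626,0],[-0.044,0.626,0],[-0.044,0.626,0],[-0.044,0.626,0],[-0.044,0.626,0]],"spin":[1,1,1,1,1]}'; python3 -m jog '{"jaw":[28,28,28,28,28],"slide":[[-0.044,0.626,0],[-0.044,0.626,0],[-0.044,0.626,0],[-0.03,0.47,0],[0,0,0]],"spin":[1,1,1,0.75,0]}'
```

```text
time_s: 12.75
ee_pos: [641.1, 178.9, 142.8]
ee_rot: [-179.9, 0.0, 48.8]
force: [-2.6, -0.1, 0.4]
gripper_width: 28.3
gripper_force: 1.1
time_s: 13.25
ee_pos: [681.1, 119.3, 142.7]
ee_rot: [180.0, -0.1, 19.0]
force: [-0.1, 1.4, -0.0]
gripper_width: 28.0
gripper_force: 0.0
```

```bash
python3 -m jog '{"jaw":[28,28,28,28,28,28,28,28],"slide":[[-0.06,-0.31,0],[-0.06,-0.626,0],[-0.054,-0.626,0],[-0.054,-0.626,0],[-0.044,-0.626,0],[-0.044,-0.626,0],[-0.044,-0.626,0],[-0.044,-0.626,0]],"spin":[-0.5,-1,-1,-1,-1,-1,-1,-1]}'; python3 -m jog '{"jaw":[28,28,28,28,28,28,28,28],"slide":[[-0.044,-0.626,0],[-0.044,-0.626,0],[-0.044,-0.626,0],[-0.044,-0.626,0],[-0.044,-0.626,0],[-0.044,-0.626,0],[-0.044,-0.626,0],[0,0,0]],"spin":[-1,-1,-1,-1,-1,-1,-1,0]}'
```

```text
time_s: 14.05
ee_pos: [575.9, 209.3, 142.9]
ee_rot: [179.8, -0.1, 79.7]
force: [1.1, -1.3, -1.0]
gripper_width: 28.0
gripper_force: 0.8
time_s: 14.85
ee_pos: [452.6, 170.0, 142.7]
ee_rot: [-179.9, -0.0, 135.2]
force: [0.0, -0.1, -0.2]
gripper_width: 28.2
gripper_force: 0.6
```

```bash
python3 -m jog '{"jaw":[28,28,28,28,28,28,28,28,28],"slide":[[-0.02,0.31,0],[-0.044,0.626,0],[-0.044,0.626,0],[-0.044,0.626,0],[-0.044,0.626,0],[-0.044,0.626,0],[-0.044,0.626,0],[-0.044,0.626,0],[-0.044,0.626,0]],"spin":[0.5,1,1,1,1,1,1,1,1]}'; python3 -m jog '{"jaw":[28,28,28,28],"slide":[[-0.044,0.626,0],[-0.044,0.626,0],[-0.03,0.47,0],[-0.03,0.47,0]],"spin":[1,1,0.75,0.75]}'
```

```text
time_s: 15.75
ee_pos: [603.5, 201.2, 142.1]
ee_rot: [-179.9, -0.1, 66.7]
force: [-2.1, 0.3, 1.7]
gripper_width: 28.0
gripper_force: 1.3
time_s: 16.15
ee_pos: [656.0, 161.8, 142.1]
ee_rot: [-179.9, -0.1, 38.8]
force: [-0.9, 2.4, 1.2]
gripper_width: 27.9
gripper_force: 1.4
```

```bash
python3 -m jog '{"jaw":[28,28],"slide":[[-0.02,0.31,0],[-0.02,0.31,0]],"spin":[0.5,0.5]}'; python3 -m jog '{"jaw":[28,28],"slide":[[-0.02,0.31,0],[-0.02,0.31,0]],"spin":[0.5,0.5]}'
```

```text
time_s: 16.35
ee_pos: [666.5, 146.4, 142.1]
ee_rot: [-179.9, -0.2, 30.9]
force: [0.2, 3.4, -0.9]
gripper_width: 27.7
gripper_force: 1.4
time_s: 16.55
ee_pos: [674.5, 129.8, 142.1]
ee_rot: [-179.9, -0.2, 22.9]
force: [0.8, 3.1, -0.1]
gripper_width: 28.0
gripper_force: 1.4
```

```bash
python3 -m jog '{"jaw":[28,28,28],"slide":[[-0.02,0.31,0],[-0.02,0.31,0],[0,0,0]],"spin":[0.5,0.5,0]}'; python3 -m jog '{"jaw":[28,28,28,28,28,28,28,28],"slide":[[-0.06,-0.31,0],[-0.044,-0.626,0],[-0.044,-0.626,0],[-0.044,-0.626,0],[-0.044,-0.626,0],[-0.044,-0.626,0],[-0.044,-0.626,0],[-0.044,-0.626,0]],"spin":[-0.5,-1,-1,-1,-1,-1,-1,-1]}'; python3 -m jog '{"jaw":[28,28,28,28,28,28,28,28],"slide":[[-0.044,-0.626,0],[-0.044,-0.626,0],[-0.044,-0.626,0],[-0.044,-0.626,0],[-0.044,-0.626,0],[-0.044,-0.626,0],[-0.044,-0.626,0],[0,0,0]],"spin":[-1,-1,-1,-1,-1,-1,-1,0]}'
```

```text
time_s: 16.85
ee_pos: [680.3, 110.9, 142.2]
ee_rot: [-179.9, -0.2, 15.0]
force: [0.4, 1.9, -0.1]
gripper_width: 28.3
gripper_force: 0.8
time_s: 17.65
ee_pos: [581.8, 205.1, 142.1]
ee_rot: [179.9, 0.0, 75.5]
force: [2.3, -1.2, 0.4]
gripper_width: 27.9
gripper_force: 0.8
time_s: 18.45
ee_pos: [456.4, 174.9, 142.2]
ee_rot: [-179.9, -0.0, 131.1]
force: [-1.3, 0.3, 0.2]
gripper_width: 28.1
gripper_force: 0.9
```

```bash
python3 -m jog '{"jaw":[28,28,28,28],"slide":[[-0.02,0.31,0],[-0.02,0.31,0],[-0.02,0.31,0],[-0.02,0.31,0]],"spin":[0.5,0.5,0.5,0.5]}'; python3 -m jog '{"jaw":[28,28],"slide":[[-0.02,0.31,0],[-0.02,0.31,0]],"spin":[0.5,0.5]}'
```

```text
time_s: 18.85
ee_pos: [488.0, 195.9, 141.5]
ee_rot: [-179.6, -0.1, 114.8]
force: [-6.5, -0.1, 2.5]
gripper_width: 28.0
gripper_force: 2.8
time_s: 19.05
ee_pos: [507.0, 202.4, 141.5]
ee_rot: [-179.8, -0.1, 106.8]
force: [-1.2, 0.7, -0.2]
gripper_width: 28.1
gripper_force: 0.7
```

```bash
python3 -m jog '{"jaw":[28,28],"slide":[[-0.02,0.31,0],[-0.02,0.31,0]],"spin":[0.5,0.5]}'; python3 -m jog '{"jaw":[28,28],"slide":[[-0.02,0.31,0],[-0.02,0.31,0]],"spin":[0.5,0.5]}'; python3 -m jog '{"jaw":[28,28],"slide":[[-0.02,0.31,0],[-0.02,0.31,0]],"spin":[0.5,0.5]}'; python3 look.py pics/p6.png
```

```text
time_s: 19.25
ee_pos: [526.2, 206.3, 141.7]
ee_rot: [-179.9, -0.0, 98.8]
force: [-1.6, 1.2, -0.1]
gripper_width: 28.1
gripper_force: 0.8
time_s: 19.45
ee_pos: [544.9, 207.5, 141.7]
ee_rot: [-179.9, -0.1, 90.8]
force: [-2.4, 0.4, -0.2]
gripper_width: 28.2
gripper_force: 0.8
time_s: 19.65
ee_pos: [563.6, 206.0, 141.7]
ee_rot: [-179.9, -0.1, 82.8]
force: [-1.5, 1.1, -1.2]
gripper_width: 28.0
gripper_force: 0.8
```

View pics/p6.png

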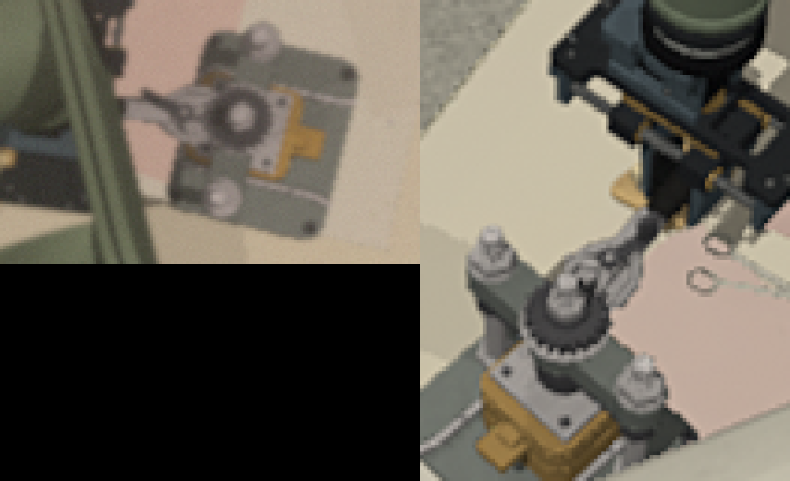

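```bash
cat > chk.py <<'E'
from h import *
import cv2,sys
a,b=[cv2.imread(f"pics/{n}.png") for n in ("p4",sys.argv[1])]
for k,(x,y,w,h) in {"screw":(552,268,36,34),"stud-":(476,224,34,30),"plateL":(490,355,32,28),"plateR":(548,408,34,28),"lug":(475,420,60,50),"stud+":(625,355,36,32)}.items():
    T=a[y:y+h,x:x+w];S=b[y-15:y+h+15,x-15:x+w+15]
    r=cv2.matchTemplate(S,T,cv2.TM_CCOEFF_NORMED);_,m,_,l=cv2.minMaxLoc(r);print(k,round(m,2),(l[0]-15,l[1]-15))
E
python3 chk.py p6
python3 - <<'E'
import sys;sys.path.insert(0,'.')
from h import *
import cv2
p=np.load("p.npy");th=np.radians(-8.8)
for sel in(-.35,.35):
  for n,(f,a,b,o) in {"top":(3,150,155,0),"side":(3.7,235,75,420)}.items():
    print(sel,n,[((px(n,W(p,tab(th,sel,r,z)))-[a,b]+.5)*f+[o,0]).round() for r,z in((30,190),(0,168))])
im=cv2.imread("pics/p6.png");A=cv2.resize(im[60:170,100:290],None,fx=3,fy=3,interpolation=3);B=cv2.resize(im[180:400,470:660],None,fx=1.5,fy=1.5,interpolation=3)
o=np.zeros((330,570+285,3),np.uint8);o[:,:570]=A;o[:330,570:]=B[:330]
cv2.imwrite("pics/z6.png",o[:,:800])
E
```

```text
screw 0.77 (0, 3)
stud- 1.0 (0, 0)
plateL 0.87 (0, 3)
plateR 0.93 (0, 3)
lug 0.99 (0, 0)
stud+ 1.0 (0, 0)
-0.35 top [array([145., 120.]), array([183., 113.])]
-0.35 side [array([620., 203.]), array([606., 259.])]
0.35 top [array([148.,  95.]), array([183., 113.])]
0.35 side [array([646., 219.]), array([606., 259.])]
```

View pics/z6.png

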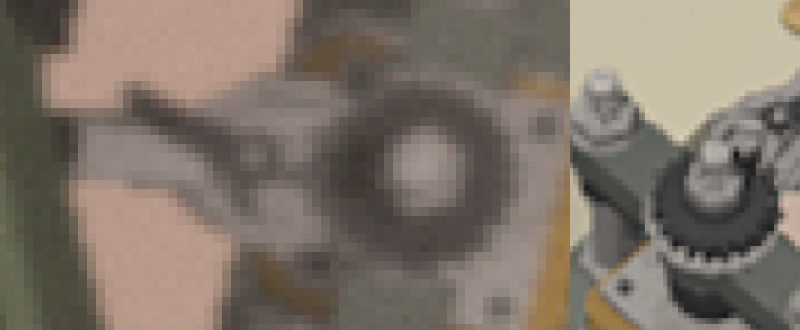

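```bash
python3 -m jog '{"jaw":[28,28],"slide":[[-0.02,0.31,0],[-0.02,0.31,0]],"spin":[0.5,0.5]}'; python3 -m jog '{"jaw":[28,28],"slide":[[-0.02,0.31,0],[-0.02,0.31,0]],"spin":[0.5,0.5]}'; python3 -m jog '{"jaw":[28,28],"slide":[[-0.02,0.31,0],[-0.02,0.31,0]],"spin":[0.5,0.5]}'; python3 -m jog '{"jaw":[28,28],"slide":[[-0.02,0.31,0],[-0.02,0.31,0]],"spin":[0.5,0.5]}';python3 -m jog '{"jaw":[28,28],"slide":[[-0.02,0.31,0],[-0.02,0.31,0]],"spin":[0.5,0.5]}'; python3 look.py pics/p7.png; python3 chk.py p7
```

```text
time_s: 19.95
ee_pos: [580.8, 201.6, 141.8]
ee_rot: [-179.9, -0.0, 75.0]
force: [-0.5, 1.5, -0.6]
gripper_width: 28.0
gripper_force: 0.8
time_s: 20.15
ee_pos: [598.6, 195.1, 141.8]
ee_rot: [-179.9, -0.0, 67.0]
force: [-0.4, 1.9, -0.2]
gripper_width: 27.9
gripper_force: 0.8
time_s: 20.35
ee_pos: [615.1, 186.2, 141.8]
ee_rot: [-179.9, -0.0, 59.0]
force: [-1.9, 2.4, 0.5]
gripper_width: 28.2
gripper_force: 0.8
time_s: 20.55
ee_pos: [630.2, 175.2, 141.9]
ee_rot: [-179.9, -0.1, 51.0]
force: [-0.3, 2.2, -0.2]
gripper_width: 28.2
gripper_force: 0.8
time_s: 20.75
ee_pos: [643.6, 162.1, 141.9]
ee_rot: [-179.9, -0.1, 43.0]
force: [-0.7, 1.9, -0.5]
gripper_width: 27.9
gripper_force: 0.8
screw 0.63 (0, 4)
stud- 0.98 (0, 0)
plateL 0.87 (0, 3)
plateR 0.91 (0, 3)
lug 0.99 (0, 0)
stud+ 1.0 (0, 0)
```

```bash
python3 -m jog '{"jaw":[28,28,28,28,28,28,28],"slide":[[-0.03,-0.31,0],[-0.03,-0.626,0],[-0.03,-0.626,0],[-0.03,-0.626,0],[-0.03,-0.626,0],[-0.03,-0.626,0],[0,0,0]],"spin":[-0.5,-1,-1,-1,-1,-1,0]}'; for i in 1; do python3 -m jog '{"jaw":[28,28],"slide":[[-0.02,0.31,0],[-0.01,0.15,0]],"spin":[0.5,0.25]}'; done; python3 -m jog '{"jaw":[28],"slide":[[-0.01,0.15,0]],"spin":[0.25]}';python3 -m jog '{"jaw":[28],"slide":[[-0.01,0.15,0]],"spin":[0.25]}';python3 -m jog '{"jaw":[28],"slide":[[-0.01,0.15,0]],"spin":[0.25]}';python3 -m jog '{"jaw":[28],"slide":[[-0.01,0.15,0]],"spin":[0.25]}';python3 -m jog '{"jaw":[28],"slide":[[-0.01,0.15,0]],"spin":[0.25]}';python3 -m jog '{"jaw":[28],"slide":[[-0.01,0.15,0]],"spin":[0.25]}';python3 -m jog '{"jaw":[28],"slide":[[-0.01,0.15,0]],"spin":[0.25]}';python3 -m jog '{"jaw":[28],"slide":[[-0.01,0.15,0]],"spin":[0.25]}'
```

```text
time_s: 21.55
ee_pos: [549.4, 205.2, 142.1]
ee_rot: [-179.8, 0.0, 87.3]
force: [-2.4, 0.2, -0.5]
gripper_width: 27.8
gripper_force: 0.7
time_s: 21.75
ee_pos: [566.3, 203.6, 142.1]
ee_rot: [180.0, -0.1, 80.9]
force: [-0.9, 0.9, 0.1]
gripper_width: 28.0
gripper_force: 0.8
time_s: 21.85
ee_pos: [570.5, 202.6, 142.0]
ee_rot: [-180.0, -0.1, 78.9]
force: [-1.6, 2.3, 0.9]
gripper_width: 27.8
gripper_force: 0.8
time_s: 21.95
ee_pos: [574.9, 201.5, 141.9]
ee_rot: [-179.9, -0.1, 76.9]
force: [-1.6, 1.3, -0.2]
gripper_width: 28.6
gripper_force: 0.8
time_s: 22.05
ee_pos: [579.2, 200.2, 141.8]
ee_rot: [-179.9, -0.1, 74.9]
force: [-1.4, 1.8, -0.6]
gripper_width: 28.2
gripper_force: 0.8
time_s: 22.15
ee_pos: [583.5, 198.8, 141.8]
ee_rot: [-179.9, -0.1, 72.9]
force: [-0.4, 1.0, -0.5]
gripper_width: 28.0
gripper_force: 0.8
time_s: 22.25
ee_pos: [587.7, 197.2, 141.8]
ee_rot: [-179.9, -0.1, 70.9]
force: [-1.2, 1.8, -0.7]
gripper_width: 28.1
gripper_force: 0.8
time_s: 22.35
ee_pos: [591.9, 195.5, 141.8]
ee_rot: [-179.9, -0.1, 68.9]
force: [-1.1, 1.2, -0.6]
gripper_width: 28.1
gripper_force: 0.8
time_s: 22.45
ee_pos: [596.0, 193.6, 141.8]
ee_rot: [-179.9, -0.1, 66.9]
force: [-2.1, 2.0, -1.0]
gripper_width: 28.3
gripper_force: 0.8
time_s: 22.55
ee_pos: [600.1, 191.4, 141.8]
ee_rot: [-180.0, -0.0, 64.9]
force: [-0.8, 1.4, 0.0]
gripper_width: 27.6
gripper_force: 0.8
```

```bash
cat > sub.py <<'E'
from h import *
import cv2
p=np.load("p.npy")
ref=cv2.imread("pics/s1.png")[:,:,::-1].astype(np.float32) # 4.5x, 220,95
cur=np.mean([env.grab_frame("side") for _ in range(8)],0).astype(np.uint8)
cur=cv2.resize(cur[95:225,220:320],None,fx=4.5,fy=4.5,interpolation=3).astype(np.float32)
def m(k,x,y,w,h):
    T=ref[y:y+h,x:x+w];S=cur[y-14:y+h+14,x-14:x+w+14]
    r=cv2.matchTemplate(S,T,cv2.TM_CCOEFF_NORMED);_,v,_,(i,j)=cv2.minMaxLoc(r)
    c=r[j-1:j+2,i];d=(c[0]-c[2])/(2*(c[0]-2*c[1]+c[2]));print(k,round(v,2),i-14,round(j-14+d,2))
m("screw",224,232,40,30);m("screwtop",230,232,28,16);m("stud-",136,180,40,40);m("stud+",320,340,40,40)
m("hole1",163,345,24,24);m("hole2",232,408,24,24)
for z0,z1,x,y in((206,199.1,0,0),(206,201,0,0),(77,74,-30,-30)):
    print(z0,z1,((px("side",W(p,np.array([x,y,z1])))-px("side",W(p,np.array([x,y,z0]))))*4.5).round(2))
a,b=[cv2.imread(f"pics/{n}.png").astype(np.float32) for n in("p6","p7")]
print("rim diff p6/p7",np.abs(a-b)[325:360,525:600].mean(),"static",np.abs(a-b)[420:470,475:535].mean())
E
python3 sub.py
python3 - <<'E'
import sys;sys.path.insert(0,'.')
import cv2,numpy as np
for n in("p3","p4","p5","p6","p7"):
    im=cv2.imread(f"pics/{n}.png").astype(np.float32)
    if n=="p4": r=im
    print(n, "rim vs p4",np.abs(im-cv2.imread("pics/p4.png"))[325:360,525:600].mean().round(2))
E
```

```text
screw 0.8 -1 5.23
screwtop 0.83 0 6.39
stud- 0.91 0 -0.37
stud+ 0.93 0 -0.19
hole1 0.89 -1 3.41
hole2 0.91 0 2.25
206 199.1 [-0.16  7.  ]
206 201 [-0.12  5.08]
77 74 [0.1  2.52]
rim diff p6/p7 2.0765715 static 1.9076667
p3 rim vs p4 0.56
p4 rim vs p4 0.0
p5 rim vs p4 1.16
p6 rim vs p4 6.73
p7 rim vs p4 7.32
```

```bash
python3 -m jog '{"jaw":[28,28,28,28,28,28,28,28,28,28],"slide":[[0,-0.31,0],[-0.01,-0.626,0],[-0.01,-0.626,0],[-0.01,-0.626,0],[-0.01,-0.626,0],[-0.01,-0.626,0],[-0.01,-0.626,0],[-0.01,-0.626,0],[-0.01,-0.626,0],[0,0,0]],"spin":[-0.5,-1,-1,-1,-1,-1,-1,-1,-1,0]}'; python3 -m jog '{"jaw":[28,28],"slide":[[-0.02,0.31,0],[-0.01,0.15,0]],"spin":[0.5,0.25]}';  python3 -m jog '{"jaw":[28],"slide":[[-0.01,0.15,0]],"spin":[0.25]}';python3 -m jog '{"jaw":[28],"slide":[[-0.01,0.15,0]],"spin":[0.25]}';python3 -m jog '{"jaw":[28],"slide":[[-0.01,0.15,0]],"spin":[0.25]}';python3 -m jog '{"jaw":[28],"slide":[[-0.01,0.15,0]],"spin":[0.25]}';python3 -m jog '{"jaw":[28],"slide":[[-0.01,0.15,0]],"spin":[0.25]}';python3 -m jog '{"jaw":[28],"slide":[[-0.01,0.15,0]],"spin":[0.25]}';python3 -m jog '{"jaw":[28],"slide":[[-0.01,0.15,0]],"spin":[0.25]}';python3 -m jog '{"jaw":[28],"slide":[[-0.01,0.15,0]],"spin":[0.25]}'; python3 sub.py
```

```text
time_s: 23.95
ee_pos: [448.3, 173.8, 142.3]
ee_rot: [-180.0, -0.0, 133.1]
force: [0.1, 0.1, 0.2]
gripper_width: 28.2
gripper_force: 0.5
time_s: 24.15
ee_pos: [461.0, 183.8, 142.1]
ee_rot: [-180.0, -0.0, 126.8]
force: [-1.5, -0.9, 0.6]
gripper_width: 27.9
gripper_force: 0.8
time_s: 24.25
ee_pos: [464.5, 186.1, 141.8]
ee_rot: [-179.9, -0.1, 124.8]
force: [-2.3, -1.1, 0.5]
gripper_width: 27.9
gripper_force: 0.7
time_s: 24.35
ee_pos: [468.2, 188.5, 141.7]
ee_rot: [-179.9, -0.1, 122.8]
force: [-1.0, -0.5, 0.6]
gripper_width: 28.2
gripper_force: 0.7
time_s: 24.45
ee_pos: [472.1, 190.7, 141.7]
ee_rot: [-179.9, -0.1, 120.8]
force: [-1.4, -0.5, 1.0]
gripper_width: 28.3
gripper_force: 0.7
time_s: 24.55
ee_pos: [476.1, 192.8, 141.6]
ee_rot: [-179.9, -0.1, 118.8]
force: [-2.2, -0.4, -0.3]
gripper_width: 28.1
gripper_force: 0.7
time_s: 24.65
ee_pos: [480.2, 194.8, 141.6]
ee_rot: [-179.9, -0.1, 116.8]
force: [-2.1, 0.1, -0.0]
gripper_width: 27.8
gripper_force: 0.7
time_s: 24.75
ee_pos: [484.3, 196.6, 141.6]
ee_rot: [-179.9, -0.1, 114.8]
force: [-1.6, 0.8, -0.1]
gripper_width: 28.1
gripper_force: 0.7
time_s: 24.85
ee_pos: [488.5, 198.2, 141.6]
ee_rot: [-179.9, -0.1, 112.8]
force: [-1.8, 0.4, 0.7]
gripper_width: 27.9
gripper_force: 0.7
time_s: 24.95
ee_pos: [492.8, 199.7, 141.6]
ee_rot: [-179.9, -0.1, 110.8]
force: [-1.1, 1.3, 0.9]
gripper_width: 28.0
gripper_force: 0.7
screw 0.74 1 1.17
screwtop 0.79 -11 -0.71
stud- 0.9 0 -0.16
stud+ 0.93 0 0.19
hole1 0.9 -1 3.27
hole2 0.91 0 2.25
206 199.1 [-0.16  7.  ]
206 201 [-0.12  5.08]
77 74 [0.1  2.52]
rim diff p6/p7 2.0765715 static 1.9076667
```

```bash
python3 look.py pics/p8.png
cat > lev.py <<'E'
from h import *
import cv2,sys
p=np.load("p.npy")
q=[cv2.imread(f"pics/{n}.png").astype(np.float32) for n in("p6","p7","p8")]
for i,j in((0,1),(1,2),(0,2)):
    d=np.abs(q[i]-q[j]);print("rim",d[325:360,525:600].mean().round(2),"static",d[420:470,475:535].mean().round(2))
for im,th in zip(q,(-8.8,32,-39.6)):
    for n,(f,a,b,o) in {"top":(3,150,155,0),"side":(3.7,235,75,420)}.items():
        print(th,n,{s:[round(float(im[int(v)-2:int(v)+3,int(u)-2:int(u)+3].mean())) for r in(14,20,26,32) for u,v in[(px(n,W(p,tab(np.radians(th),s,r,182)))-[a,b]+.5)*f+[o,0]]] for s in(-.35,0,.35)})
E
python3 lev.py
```

```text
rim 2.08 static 1.91
rim 10.69 static 5.81
rim 10.56 static 4.32
-8.8 top {-0.35: [132, 137, 129, 134], 0: [97, 123, 133, 135], 0.35: [74, 73, 74, 78]}
-8.8 side {-0.35: [189, 187, 186, 184], 0: [158, 152, 149, 145], 0.35: [143, 144, 53, 51]}
32 top {-0.35: [80, 99, 127, 153], 0: [82, 78, 95, 97], 0.35: [98, 95, 89, 83]}
32 side {-0.35: [179, 176, 176, 176], 0: [169, 180, 178, 183], 0.35: [138, 150, 63, 51]}
-39.6 top {-0.35: [134, 133, 128, 131], 0: [111, 124, 133, 136], 0.35: [75, 73, 72, 79]}
-39.6 side {-0.35: [140, 149, 170, 186], 0: [150, 148, 148, 151], 0.35: [113, 100, 54, 51]}
```

```bash
python3 -m jog '{"jaw":[44,44,44,44,44,44,44,44,44],"slide":[[0,0,0],[0,0,0],[0,0,-0.3],[0,0,-0.8],[0,0,-1],[0,0,-1],[0,0,-0.6],[0,0,-0.2],[0,0,0]],"spin":[0,0,0,0,0,0,0,0,0]}'; python3 -m jog '{"jaw":[44,44,44,44,44,44,44],"slide":[[0,-0.5,0],[0,-1,-0.5],[0,-1,-0.5],[0,-1,0],[0,-1,0],[0,-0.5,0],[0,0,0]],"spin":[0,0,0,0,0,0,0]}'; python3 sub.py
```

```text
time_s: 26.35
ee_pos: [493.3, 199.2, 259.9]
ee_rot: [179.9, -0.0, 111.1]
force: [-0.3, -0.8, 0.0]
gripper_width: 44.0
gripper_force: 0.0
time_s: 27.05
ee_pos: [351.6, 144.6, 288.5]
ee_rot: [-180.0, -0.0, 111.1]
force: [0.8, -0.2, -0.3]
gripper_width: 43.9
gripper_force: 0.0
screw 0.75 1 1.55
screwtop 0.76 -11 -0.5
stud- 0.9 0 -0.16
stud+ 0.93 0 -0.25
hole1 0.9 -1 3.26
hole2 0.91 0 2.24
206 199.1 [-0.16  7.  ]
206 201 [-0.12  5.08]
77 74 [0.1  2.52]
rim diff p6/p7 2.0765715 static 1.9076667
```

Run:
```python
from h import *
import cv2
cur=np.mean([env.grab_frame("side") for _ in range(8)],0).astype(np.uint8)
C=cv2.resize(cur[95:225,220:320],None,fx=4.5,fy=4.5,interpolation=3).mean(2)
R=cv2.imread("pics/s1.png").mean(2)
P=cv2.imread("pics/p4.png")[:,420:].mean(2);Q=cv2.imread("pics/p6.png")[:,420:].mean(2)
for n,I,x0,x1,y0,y1 in(("ref",R,236,254,222,290),("cur",C,236,254,222,290),("p4",P,143,157,265,325),("p6",Q,143,157,265,325)):
    print(n,I[y0:y1:3,x0:x1].mean(1).round().astype(int).tolist(), I[y0:y1:3,x0-8:x0+2].mean(1).round().astype(int).tolist())
```

```text
ref [126, 128, 128, 128, 144, 161, 167, 163, 167, 181, 173, 145, 119, 123, 133, 134, 133, 127, 118, 123, 135, 144, 142] [122, 118, 114, 108, 105, 106, 110, 130, 144, 140, 106, 90, 109, 135, 152, 151, 152, 152, 149, 146, 141, 136, 124]
cur [122, 105, 105, 107, 121, 121, 154, 171, 171, 169, 173, 173, 135, 124, 124, 130, 138, 138, 129, 120, 120, 137, 135] [148, 128, 128, 116, 129, 129, 142, 157, 157, 130, 102, 102, 116, 136, 136, 144, 145, 145, 143, 129, 129, 131, 118]
p4 [142, 142, 158, 153, 156, 159, 142, 117, 132, 131, 131, 124, 119, 138, 150, 148, 133, 104, 79, 56] [114, 141, 149, 149, 156, 163, 132, 115, 151, 152, 153, 156, 145, 142, 144, 142, 130, 106, 83, 59]
p6 [132, 123, 115, 148, 157, 166, 165, 152, 115, 109, 107, 125, 131, 130, 143, 142, 136, 105, 81, 59] [122, 113, 113, 138, 145, 152, 151, 141, 126, 114, 109, 125, 139, 135, 138, 137, 133, 108, 81, 58]
```

```bash
sed -i 's/interpolation=3/interpolation=2/' sub.py
cat >> sub.py <<'E'
G=ref.mean(2);H=cur.mean(2)
for x in(236,240,244,248): print(x,"grad ref",G[222:285:3,x:x+4].mean(1).round().astype(int).tolist(),"\n    cur",H[222:285:3,x:x+4].mean(1).round().astype(int).tolist())
E
python3 sub.py
```

```text
screw 0.77 1 1.62
screwtop 0.8 -11 -0.12
stud- 0.92 0 -0.14
stud+ 0.96 0 -0.19
hole1 0.95 -1 3.27
hole2 0.96 0 2.29
206 199.1 [-0.16  7.  ]
206 201 [-0.12  5.08]
77 74 [0.1  2.52]
rim diff p6/p7 2.0765715 static 1.9076667
236 grad ref [96, 101, 100, 94, 112, 134, 144, 158, 178, 192, 169, 132, 112, 131, 151, 150, 154, 152, 142, 136, 139] 
    cur [146, 120, 107, 120, 131, 144, 155, 181, 188, 171, 167, 157, 140, 139, 146, 152, 155, 153, 146, 127, 121]
240 grad ref [125, 129, 127, 125, 139, 154, 159, 153, 168, 199, 198, 162, 120, 132, 154, 155, 158, 148, 131, 135, 146] 
    cur [138, 111, 92, 100, 111, 136, 164, 186, 189, 178, 185, 173, 144, 132, 135, 146, 159, 158, 142, 127, 127]
244 grad ref [142, 141, 136, 138, 158, 172, 167, 150, 152, 176, 181, 159, 126, 126, 133, 132, 128, 117, 105, 118, 137] 
    cur [123, 115, 99, 90, 89, 114, 150, 164, 168, 172, 184, 174, 143, 125, 118, 121, 134, 138, 128, 120, 125]
248 grad ref [135, 136, 139, 143, 162, 182, 190, 179, 168, 166, 157, 139, 121, 107, 103, 106, 104, 100, 98, 106, 122] 
    cur [99, 109, 108, 107, 108, 122, 143, 150, 156, 164, 179, 167, 134, 110, 101, 107, 110, 113, 113, 110, 118]
```

```bash
python3 -m jog '{"jaw":[44,44,44,44,44,44,44],"slide":[[0,0.5,0],[0,1,0],[0,1,0],[0,1,0.5],[0,1,0.5],[0,0.5,0],[0,0,0]],"spin":[0,0,0,0,0,0,0]}'; python3 -m jog '{"jaw":[44,44,44,44,44,44,28,28,28],"slide":[[0,0,0.5],[0,0,1],[0,0,1],[0,0,0.8],[0,0,0.4],[0,0,0.2],[0,0,0],[0,0,0],[0,0,0]],"spin":[0,0,0,0,0,0,0,0,0]}';python3 -m jog '{"jaw":[28,28,28],"slide":[[-0.03,0.31,0],[-0.05,0.626,0],[-0.05,0.626,0]],"spin":[0.5,1,1]}';python3 -m jog '{"jaw":[28,28,28],"slide":[[-0.05,0.626,0],[-0.05,0.626,0],[-0.05,0.626,0]],"spin":[1,1,1]}'
```

```text
time_s: 28.95
ee_pos: [495.3, 200.0, 257.4]
ee_rot: [-179.9, -0.0, 111.1]
force: [-0.2, -0.1, 0.4]
gripper_width: 44.3
gripper_force: 0.0
time_s: 29.85
ee_pos: [493.8, 199.5, 143.2]
ee_rot: [179.9, -0.0, 111.1]
force: [-0.1, -0.2, -1.4]
gripper_width: 28.2
gripper_force: 0.0
time_s: 30.15
ee_pos: [539.0, 208.0, 142.8]
ee_rot: [-180.0, -0.1, 90.8]
force: [-1.7, 1.3, 1.0]
gripper_width: 28.1
gripper_force: 0.8
time_s: 30.45
ee_pos: [594.8, 197.1, 142.7]
ee_rot: [-180.0, -0.1, 66.8]
force: [-1.1, 1.5, -0.4]
gripper_width: 28.1
gripper_force: 0.9
```

```bash
python3 sub.py | head -6; python3 -m jog '{"jaw":[28,28,28,28],"slide":[[-0.05,0.626,0],[-0.05,0.626,0],[-0.05,0.626,0],[0,0,0]],"spin":[1,1,1,0]}'; python3 look.py pics/p10.png
python3 - <<'E'
import cv2,numpy as np
q={n:cv2.imread(f"pics/{n}.png").astype(np.float32) for n in("p6","p7","p10")}
for i,j in(("p6","p7"),("p7","p10"),("p6","p10")):
    d=np.abs(q[i]-q[j]);print(i,j,"rim",d[325:360,525:600].mean().round(2),"static",d[420:470,475:535].mean().round(2),"screw",d[268:310,552:588].mean().round(2))
a=q["p7"].astype(np.uint8)
for k,(x,y,w,h) in {"screw":(552,268,36,34),"rim":(525,325,75,35)}.items():
    r=cv2.matchTemplate(q["p10"].astype(np.uint8)[y-10:y+h+10,x-10:x+w+10],a[y:y+h,x:x+w],5);_,m,_,l=cv2.minMaxLoc(r);print(k,round(m,3),l)
E
```

```text
screw 0.8 1 1.54
time_s: 31.25
ee_pos: [640.4, 162.3, 141.7]
ee_rot: [180.0, 0.1, 43.1]
force: [1.0, 0.0, -0.9]
gripper_width: 28.2
gripper_force: 1.1
p6 p7 rim 2.08 static 1.91 screw 10.27
p7 p10 rim 10.11 static 0.46 screw 15.15
p6 p10 rim 10.62 static 1.81 screw 20.01
screw 0.803 (13, 10)
rim 0.906 (7, 10)Traceback (most recent call last):
  File "sub.py", line 11, in <module>
    m("screw",224,232,40,30);m("screwtop",230,232,28,16);m("stud-",136,180,40,40);m("stud+",320,340,40,40)
                             ~^^^^^^^^^^^^^^^^^^^^^^^^^^
  File "sub.py", line 10, in m
    c=r[j-1:j+2,i];d=(c[0]-c[2])/(2*(c[0]-2*c[1]+c[2]));print(k,round(v,2),i-14,round(j-14+d,2))
                           ~^^^
IndexError: index 2 is out of bounds for axis 0 with size 2
```

```bash
cat > ph.py <<'E'
from h import *
import cv2,sys
p=np.load("p.npy")
phi=np.arange(-55,56,1.)   # around direction to camera
C0=C["side"]["camera_from_world"];cam=-C0[:3,:3].T@C0[:3,3]
base=np.arctan2(cam[1]-p[1],cam[0]-p[0])
def rd(n):
    if n=="live": return np.mean([env.grab_frame("side") for _ in range(2)],0).mean(2)
    im=cv2.imread(f"pics/{n}.png")[:,420:].mean(2);o=np.zeros((384,512));o[75:205,235:335]=cv2.resize(im[:481,:370],(100,130),interpolation=cv2.INTER_AREA);return o
def phase(I,r,z,du=0,dv=0):
    a=base+np.radians(phi);q=np.array([px("side",[p[0]+r*np.cos(t),p[1]+r*np.sin(t),z]) for t in a])+[du,dv]
    v=cv2.remap(I.astype(np.float32),q[:,0].astype(np.float32)[None],q[:,1].astype(np.float32)[None],cv2.INTER_LINEAR)[0]
    X=np.c_[np.exp(20j*a).real,np.exp(20j*a).imag,np.ones_like(a),phi,phi**2,phi**3]
    c=np.linalg.lstsq(X,v,rcond=None)[0];e=v-X@c
    return np.hypot(*c[:2]),np.degrees(np.arctan2(c[1],c[0]))/20,e.std()
if __name__=="__main__":
    for n in sys.argv[1:]:
        I=rd(n);print(n,[tuple(np.round(phase(I,r,z,0,dv),1)) for r,z,dv in((27,157,-1.5),(27,155,-1),(27,153,-1),(27,151,-1),(28,151,0))])
E
python3 ph.py p3 p4 p5 p6 p7 p8 p10 live
```

```text
p3 [(np.float64(5.8), np.float64(5.4), np.float64(4.5)), (np.float64(7.9), np.float64(-0.8), np.float64(10.4)), (np.float64(15.1), np.float64(-2.1), np.float64(9.5)), (np.float64(18.3), np.float64(-2.3), np.float64(7.0)), (np.float64(8.7), np.float64(-3.1), np.float64(4.7))]
p4 [(np.float64(5.8), np.float64(5.3), np.float64(4.4)), (np.float64(7.9), np.float64(-0.8), np.float64(10.4)), (np.float64(15.1), np.float64(-2.1), np.float64(9.4)), (np.float64(18.3), np.float64(-2.3), np.float64(7.0)), (np.float64(8.7), np.float64(-3.1), np.float64(4.6))]
p5 [(np.float64(5.7), np.float64(5.4), np.float64(4.4)), (np.float64(7.7), np.float64(-0.8), np.float64(10.3)), (np.float64(14.9), np.float64(-2.1), np.float64(9.3)), (np.float64(18.1), np.float64(-2.3), np.float64(6.9)), (np.float64(8.6), np.float64(-3.1), np.float64(4.7))]
p6 [(np.float64(7.0), np.float64(6.6), np.float64(6.2)), (np.float64(9.8), np.float64(1.6), np.float64(12.5)), (np.float64(13.6), np.float64(0.6), np.float64(10.8)), (np.float64(16.7), np.float64(0.2), np.float64(8.0)), (np.float64(6.7), np.float64(-1.6), np.float64(4.6))
[... 410 characters left out ...]
float64(-4.7), np.float64(11.2)), (np.float64(15.4), np.float64(-5.3), np.float64(8.8)), (np.float64(7.8), np.float64(-5.7), np.float64(4.2))]
p10 [(np.float64(5.8), np.float64(1.1), np.float64(3.7)), (np.float64(7.5), np.float64(-3.4), np.float64(11.5)), (np.float64(12.4), np.float64(-4.7), np.float64(11.3)), (np.float64(14.9), np.float64(-5.3), np.float64(9.2)), (np.float64(6.3), np.float64(-5.6), np.float64(5.2))]
live [(np.float64(7.0), np.float64(1.2), np.float64(4.4)), (np.float64(8.8), np.float64(-3.7), np.float64(13.0)), (np.float64(15.2), np.float64(-4.9), np.float64(13.0)), (np.float64(18.5), np.float64(-5.4), np.float64(10.4)), (np.float64(7.6), np.float64(-5.7), np.float64(4.9))]
```

```bash
sed -i 's/^    for n in sys.argv.*/    for n in sys.argv[1:]:\n        if n=="live": print("PH",np.round(phase(rd(n),27,151,0,-1),1)); continue/' ph.py
J() { python3 ph.py live; }
python3 -m jog '{"jaw":[28],"slide":[[-0.04,-0.5,0]],"spin":[-0.75]}'|grep force; J; python3 -m jog '{"jaw":[28],"slide":[[-0.04,-0.5,0]],"spin":[-0.75]}'|grep force; J; python3 -m jog '{"jaw":[28],"slide":[[-0.03,-0.5,0]],"spin":[-0.75]}'|grep force;J; python3 -m jog '{"jaw":[28],"slide":[[-0.03,-0.5,0]],"spin":[-0.75]}'|grep force;J; python3 -m jog '{"jaw":[28],"slide":[[-0.03,-0.5,0]],"spin":[-0.75]}'|grep force;J; python3 -m jog '{"jaw":[28],"slide":[[-0.03,-0.5,0]],"spin":[-0.75]}';J
```

```text
force: [1.5, -2.6, -0.7]
gripper_force: 1.4
PH [18.9 -5.4 10.5]
force: [2.3, -4.0, 0.0]
gripper_force: 2.2
PH [21.1 -3.6  7.7]
force: [1.7, -2.9, -0.9]
gripper_force: 1.6
PH [21.4  4.7  8.3]
force: [2.6, -2.7, 0.1]
gripper_force: 1.3
PH [22.6  7.  10.1]
force: [2.9, -4.7, -0.8]
gripper_force: 2.1
PH [19.4  7.8  7.3]
time_s: 32.55
ee_pos: [564.4, 204.6, 142.1]
ee_rot: [179.8, -0.0, 78.9]
force: [3.3, -2.3, -1.2]
gripper_width: 28.0
gripper_force: 1.7
PH [21.8 -2.2  7.5]
```

```bash
cat > lv.py <<'E'
from h import *
import cv2,sys
p=np.load("p.npy")
def full(n,im,x,y,w,h):
    o=np.full((384,512),999,np.float32);o[y:y+h,x:x+w]=cv2.resize(im.mean(2).astype(np.float32),(w,h),interpolation=cv2.INTER_AREA);return o
def comp(f):
    im=cv2.imread(f"pics/{f}.png");return full("top",im[:264,:420],150,155,140,88),full("side",im[:481,420:],235,75,100,130)
def scan(I,n,th):
    out=[]
    for s in np.arange(-.6,.61,.15):
        q=np.array([px(n,W(p,tab(th,s,r,z))) for r in(24,30,36) for z in(176,182,188)],np.float32)
        out.append(int(cv2.remap(I,q[:,0][None],q[:,1][None],1).mean()))
    return out
if __name__=="__main__":
    print("start",scan(full("top",cv2.imread("pics/t1.png"),150,155,140,88),"top",p[3]),scan(full("side",cv2.imread("pics/s1.png"),220,95,100,130),"side",p[3]))
    for f,t in(("p4",p[3]),("p5",p[3]),("p6",-.15),("p7",.56),("p8",-.69),("p10",.58)):
        a,b=comp(f);print(f,scan(a,"top",t),scan(b,"side",t))
    print("live",scan(env.grab_frame("top").mean(2).astype(np.float32),"top",-.10),scan(env.grab_frame("side").mean(2).astype(np.float32),"side",-.10))
E
python3 lv.py
```

```text
start [126, 94, 82, 108, 130, 129, 134, 143, 146] [160, 88, 51, 90, 90, 130, 140, 129, 141]
p4 [100, 98, 98, 97, 98, 97, 95, 93, 91] [187, 188, 180, 156, 147, 118, 64, 56, 114]
p5 [152, 142, 134, 137, 134, 117, 85, 108, 150] [185, 186, 176, 145, 133, 109, 61, 56, 113]
p6 [152, 142, 136, 137, 132, 100, 84, 106, 151] [185, 177, 174, 168, 146, 116, 72, 47, 68]
p7 [153, 147, 130, 100, 93, 86, 82, 97, 95] [175, 176, 175, 176, 163, 122, 74, 57, 57]
p8 [138, 139, 132, 136, 133, 118, 90, 105, 149] [187, 187, 169, 137, 130, 126, 70, 49, 116]
p10 [138, 127, 118, 95, 88, 80, 90, 99, 88] [175, 175, 176, 176, 150, 102, 62, 53, 58]
live [139, 131, 136, 135, 111, 86, 101, 149, 160] [181, 177, 161, 143, 105, 57, 44, 74, 129]
```

```bash
J() { python3 ph.py live; }
python3 -m jog '{"jaw":[28],"slide":[[-0.02,0.5,0]],"spin":[0.75]}'|grep force; J; python3 -m jog '{"jaw":[28],"slide":[[-0.04,0.5,0]],"spin":[0.75]}'|grep force; J; python3 -m jog '{"jaw":[28],"slide":[[-0.03,0.5,0]],"spin":[0.75]}'|grep force;J; python3 -m jog '{"jaw":[28],"slide":[[-0.03,0.5,0]],"spin":[0.75]}'|grep force;J; python3 -m jog '{"jaw":[28],"slide":[[-0.03,0.5,0]],"spin":[0.75]}';J
```

```text
force: [-1.2, 1.5, 0.5]
gripper_force: 0.8
PH [21.4  3.9  9.9]
force: [-1.5, 2.3, 0.0]
gripper_force: 1.1
PH [21.1  3.9  9.6]
force: [-2.3, 2.9, 0.3]
gripper_force: 1.2
PH [21.4  4.   9.6]
force: [-1.0, 2.1, -0.6]
gripper_force: 1.2
PH [21.4  3.9  9.7]
time_s: 33.65
ee_pos: [626.0, 173.9, 141.9]
ee_rot: [-179.8, 0.0, 49.3]
force: [-0.9, 2.6, -0.4]
gripper_width: 27.8
gripper_force: 1.2
PH [21.   3.9  9.7]
```

```bash
cat > lv2.py <<'E'
from lv import *
def fine(I,n,th):
    best=[]
    S=np.arange(-.6,.75,.05);o=[]
    for s in S:
        q=np.array([px(n,W(p,tab(th,s,r,z))) for r in(24,28,32,36) for z in(174,180,186,191)],np.float32)
        o.append(cv2.remap(I,q[:,0][None],q[:,1][None],1).mean())
    o=np.array(o);w=np.clip(o.min()+35-o,0,None);i=o.argmin();w[np.abs(np.arange(len(S))-i)>4]=0
    return round(float((w*S).sum()/w.sum()),2),int(o.min())
import sys
if __name__=="__main__":
    print("start",fine(full("top",cv2.imread("pics/t1.png"),150,155,140,88),"top",p[3]),fine(full("side",cv2.imread("pics/s1.png"),220,95,100,130),"side",p[3]))
    for f,t in(("p5",p[3]),("p6",-.154),("p7",.57),("p8",-.69),("p10",.58)):
        a,b=comp(f);print(f,fine(a,"top",t),fine(b,"side",t))
    t=float(sys.argv[1]);print("live",[fine(env.grab_frame(n).mean(2).astype(np.float32),n,t) for n in("top","side")])
E
python3 lv2.py .403
```

```text
start (-0.34, 81) (-0.32, 53)
p5 (0.32, 83) (0.38, 47)
p6 (0.3, 82) (0.48, 49)
p7 (0.24, 79) (0.5, 54)
p8 (0.33, 86) (0.4, 49)
p10 (0.18, 78) (0.46, 53)
live [(0.51, 74), (0.59, 57)]
```

```bash
python3 -m jog '{"jaw":[44,44,44,44,44,44,44,44,44,44],"slide":[[0,0,0],[0,0,-0.5],[0,0,-1],[0,0,-0.7],[-0.4,-0.09,0],[-0.8,0,0],[-0.4,0,0],[0,0,0.4],[0,0,0.6],[0,0,0.2]],"spin":[-0.5,0,0,0,0,0,0,0,0,0]}'; python3 -m jog '{"jaw":[44,44,44,44,44,44],"slide":[[0,-0.2,0],[0,-0.2,0],[0,-0.2,0],[0,-0.2,0],[0,-0.13,0],[0,0,0]],"spin":[0,0,0,0,0,0]}'; python3 lv2.py .38|tail -1
```

```text
time_s: 34.85
ee_pos: [595.7, 135.7, 168.9]
ee_rot: [-179.8, 0.2, 53.2]
force: [0.7, -0.4, -0.0]
gripper_width: 44.0
gripper_force: 0.0
time_s: 35.45
ee_pos: [574.2, 153.0, 172.5]
ee_rot: [-180.0, -0.0, 53.2]
force: [0.5, -0.1, -0.2]
gripper_width: 43.9
gripper_force: 0.2
live [(-0.46, 69), (0.06, 32)]
```

```bash
python3 -m jog '{"jaw":[44,44,44,44,44,44,44,44,44],"slide":[[0,0.3,0],[0,0.3,0],[0,0.2,0],[0,0.2,0],[0,0.2,0],[0,0.2,0],[0,0.2,0],[0,0.2,0],[0,0.12,0]],"spin":[0,0,0,0,0,0,0,0,0]}';  python3 -m jog '{"jaw":[44,44,44,44,44,44],"slide":[[0,-0.4,0],[0,-0.4,0],[0,-0.1,0],[0,0,-0.5],[0,0,-0.6],[0,0,0]],"spin":[0,0,0,0,0,0]}'; python3 lv2.py .38|tail -1;  python3 ph.py live
```

```text
time_s: 36.45
ee_pos: [620.4, 117.8, 171.8]
ee_rot: [-179.9, 0.1, 53.1]
force: [-3.1, 0.7, 1.6]
gripper_width: 43.9
gripper_force: 1.6
time_s: 37.05
ee_pos: [600.5, 134.8, 207.7]
ee_rot: [179.8, -0.3, 53.2]
force: [-0.4, 0.0, 0.3]
gripper_width: 44.3
gripper_force: 0.0
live [(0.53, 53), (0.58, 64)]
PH [21.1  4.   9.8]
```

```bash
python3 -m jog '{"jaw":[60,60,60,60,60,60,60,28,28,28],"slide":[[0.5,0,0],[0.9,0,0],[0.4,0,0],[0,0,0.4],[0,0,0.9],[0,0,0.7],[0,0,0.19],[0,0,0],[0,0,0],[0,0,0]],"spin":[0,0,0,0,0,0,0,0,0,0]}'; J() { python3 ph.py live; }
python3 -m jog '{"jaw":[28],"slide":[[-0.04,-0.5,0]],"spin":[-0.75]}'|grep force; J; python3 -m jog '{"jaw":[28],"slide":[[-0.04,-0.5,0]],"spin":[-0.75]}'|grep force; J; python3 -m jog '{"jaw":[28],"slide":[[-0.03,-0.5,0]],"spin":[-0.75]}';J
```

```text
time_s: 38.25
ee_pos: [632.4, 177.3, 140.6]
ee_rot: [179.9, -0.1, 53.1]
force: [-1.0, -0.0, -0.7]
gripper_width: 38.9
gripper_force: 0.0
force: [2.6, 0.4, -0.1]
gripper_force: 0.9
PH [21.2  3.9  9.7]
force: [3.1, 0.1, -0.1]
gripper_force: 1.6
PH [21.1  4.2  9. ]
time_s: 38.75
ee_pos: [594.2, 196.8, 140.0]
ee_rot: [179.7, -0.1, 71.0]
force: [3.2, -1.1, -0.3]
gripper_width: 28.1
gripper_force: 1.5
PH [16.6 -8.5  5.8]
```

```bash
J() { python3 ph.py live; }
python3 -m jog '{"jaw":[28],"slide":[[-0.04,-0.25,0]],"spin":[-0.38]}'|grep force; J; python3 -m jog '{"jaw":[28],"slide":[[-0.03,-0.25,0]],"spin":[-0.37]}'|grep force; J;  python3 -m jog '{"jaw":[28,28],"slide":[[-0.02,0.25,0],[-0.03,0.5,0]],"spin":[0.38,0.75]}'|grep force; J; python3 -m jog '{"jaw":[28],"slide":[[-0.04,0.5,0]],"spin":[0.75]}'|grep force; J;python3 -m jog '{"jaw":[28],"slide":[[-0.04,0.5,0]],"spin":[0.75]}'|grep force; J; python3 lv2.py .3|tail -1; python3 sub.py|head -1
```

```text
force: [2.3, 1.6, -0.1]
gripper_force: 1.2
PH [21.5 -2.   7.3]
force: [3.2, 1.1, -1.8]
gripper_force: 1.5
PH [22.  -1.7  7.2]
force: [-0.8, 1.1, 0.9]
gripper_force: 0.8
PH [21.5  0.8  9.3]
force: [-2.0, 2.0, 0.5]
gripper_force: 1.3
PH [21.7  0.8  9.2]
force: [-3.0, 1.6, 0.1]
gripper_force: 1.4
PH [21.7  0.7  9.2]
live [(0.55, 69), (0.63, 62)]
screw 0.78 0 1.14
```

```bash
cat > hs.py <<'E'
from lv import *
def hscan(I,n,R):
    T=np.arange(-1.2,1.25,.05);o=[]
    for t in T:
        q=np.array([px(n,W(p,r*d(t)+[0,0,z])) for r in R for z in(160,164)],np.float32)
        o.append(cv2.remap(I,q[:,0][None],q[:,1][None],1,borderValue=999).mean())
    return np.array(o)
if __name__=="__main__":
    s=env.grab_frame("side").mean(2).astype(np.float32);t=env.grab_frame("top").mean(2).astype(np.float32);print(env.state()["time_s"],env.state()["ee_pos"].round(1))
    for n,I in(("side",s),("top",t)):
        for R in((60,66,72,78,84),(100,104,108,112),(160,165,170,175)):
            o=hscan(I,n,R);print(n,R,o.astype(int).tolist())
E
python3 hs.py
```

```text
40.55 [623.8 178.1 139.3]
side (60, 66, 72, 78, 84) [188, 188, 188, 187, 188, 187, 187, 187, 187, 187, 187, 187, 187, 188, 188, 187, 187, 188, 188, 188, 187, 187, 187, 187, 188, 186, 176, 174, 171, 160, 122, 85, 61, 52, 70, 99, 132, 155, 156, 161, 165, 169, 174, 175, 175, 175, 175, 175, 175]
side (100, 104, 108, 112) [188, 188, 188, 187, 187, 188, 187, 187, 187, 188, 187, 187, 187, 187, 188, 152, 146, 142, 142, 143, 139, 128, 110, 108, 82, 130, 152, 172, 135, 90, 65, 32, 25, 29, 26, 72, 104, 104, 168, 175, 175, 175, 175, 175, 175, 175, 175, 175, 175]
side (160, 165, 170, 175) [187, 186, 187, 187, 186, 187, 187, 187, 187, 187, 187, 187, 187, 187, 139, 58, 43, 46, 76, 83, 52, 51, 52, 41, 47, 28, 12, 70, 23, 34, 34, 33, 21, 35, 35, 34, 35, 28, 71, 160, 164, 173, 174, 175, 175, 173, 166, 163, 161]
top (60, 66, 72, 78, 84) [80, 83, 86, 89, 88, 87, 85, 84, 86, 86, 86, 83, 85, 86, 85, 87, 88, 87, 89, 94, 104, 107, 102, 101, 97, 92, 89, 87, 86, 83, 83, 85, 83, 77, 71, 72, 96, 137, 151, 149, 142, 133, 123, 115, 110, 109, 115, 120, 122]
top (100, 104, 108, 112) [84, 86, 86, 86, 86, 88, 87, 86, 71, 51, 64, 87, 95, 97, 100, 100, 99, 99, 100, 140, 157, 158, 154, 148, 133, 89, 62, 57, 54, 61, 85, 82, 89, 84, 81, 93, 93, 81, 88, 97, 112, 151, 160, 160, 160, 160, 160, 160, 161]
top (160, 165, 170, 175) [94, 94, 94, 93, 95, 93, 93, 93, 92, 91, 90, 53, 52, 88, 88, 88, 90, 106, 154, 150, 97, 53, 50, 46, 41, 43, 65, 55, 48, 55, 61, 63, 63, 62, 61, 62, 63, 76, 91, 88, 93, 67, 55, 57, 60, 101, 151, 152, 159]
```

```bash
sed -i 's/m("screwtop",230,232,28,16);//; /^G=/,$d; /^a,b=/,$d' sub.py; python3 sub.py
python3 - <<'E'
from h import *
print(env.state()["time_s"])
E
```

```text
screw 0.78 0 1.15
stud- 0.98 0 0.07
stud+ 0.96 0 -0.13
hole1 0.99 0 0.98
hole2 0.97 0 0.94
206 199.1 [-0.16  7.  ]
206 201 [-0.12  5.08]
77 74 [0.1  2.52]
40.95
```

```bash
python3 -m jog '{"jaw":[44,44,44,44,44,44,44,44,44,44],"slide":[[0,0,0],[0,0,-0.5],[0,0,-1],[0,0,-1],[0,0,-0.7],[-0.4,-0.6,0],[-0.6,-0.9,0],[-0.6,-0.9,0],[-0.6,-0.9,0],[-0.3,-0.4,0]],"spin":[0,0,0,0,0,0,0,0,0,0]}'
cat > hl.py <<'E'
from hs import *
from lv2 import fine
s=env.grab_frame("side").mean(2).astype(np.float32);t=env.grab_frame("top").mean(2).astype(np.float32)
T=np.arange(-1.2,1.25,.05)
for n,I in(("side",s),("top",t)):
    o=hscan(I,n,range(105,176,10));i=o.argmin();w=np.clip(o.min()+40-o,0,None);w[abs(np.arange(len(T))-i)>4]=0;th=(w*T).sum()/w.sum()
    print(n,"theta",th.round(3),int(o.min()),"sel",fine(I,n,th), "neck", hscan(I,n,(60,66,72,78))[max(0,i-5):i+6].astype(int).tolist())
E
python3 hl.py
```

```text
time_s: 41.95
ee_pos: [487.4, 177.5, 235.5]
ee_rot: [-179.9, 0.0, 56.1]
force: [-0.0, -0.3, 0.2]
gripper_width: 44.4
gripper_force: 0.0
side theta 0.435 25 sel (0.37, 48) neck [169, 157, 123, 90, 63, 53, 74, 103, 124, 147, 148]
top theta 0.424 55 sel (0.27, 78) neck [109, 139, 137, 124, 127, 118, 93, 76, 72, 97, 134]
```

```bash
python3 -m jog '{"jaw":[44,44,44,44,44,44,44,44,44,44],"slide":[[0.1,0.5,0],[0.2,1,0],[0.3,1,0],[0.2,0.9,0],[0.07,0.4,0.3],[0,0,0.8],[0,0,0.8],[0,-0.1,0.25],[0,-0.3,0],[0,-0.2,0]],"spin":[0,0,0,0,0.5,0,0,0,0,0]}'; python3 -m jog '{"jaw":[44,44,44,44,44,44,44],"slide":[[0,-0.2,0],[0,-0.2,0],[0,-0.1,0],[0,0.3,0],[0,0.4,-0.4],[0,0.2,-0.9],[0,0,-0.3]],"spin":[0,0,0,0,0,0,0]}'; python3 hl.py
```

```text
time_s: 43.05
ee_pos: [586.2, 147.0, 171.4]
ee_rot: [179.9, -0.1, 52.1]
force: [1.5, -0.8, -1.3]
gripper_width: 43.6
gripper_force: 0.7
time_s: 43.75
ee_pos: [596.4, 139.1, 221.1]
ee_rot: [179.9, -0.2, 52.0]
force: [0.8, 0.3, -0.3]
gripper_width: 44.2
gripper_force: 0.0
side theta 0.276 26 sel (0.06, 44) neck [154, 99, 61, 66, 105, 137, 153, 154, 126, 122, 154]
top theta -0.152 52 sel (-0.03, 53) neck [158, 157, 148, 126, 110, 102, 94, 85, 87, 98, 102]
```

```bash
python3 -m jog '{"jaw":[60,60,60,60,60,60,60,28,28,28],"slide":[[0.5,0.07,0],[0.9,0,0],[0.34,0,0.4],[0,0,0.8],[0,0,0.8],[0,0,0.5],[0,0,0.13],[0,0,0],[0,0,0],[0,0,0]],"spin":[0,0,0,0,0,0,0,0,0,0]}'; J() { python3 ph.py live; }
J;python3 -m jog '{"jaw":[28,28],"slide":[[-0.03,0.3,0],[-0.05,0.5,0]],"spin":[0.5,0.75]}'|grep force; J; python3 -m jog '{"jaw":[28],"slide":[[-0.04,0.5,0]],"spin":[0.75]}'|grep force; J; python3 -m jog '{"jaw":[28],"slide":[[-0.03,0.5,0]],"spin":[0.75]}';J
```

```text
time_s: 44.85
ee_pos: [628.8, 179.4, 140.9]
ee_rot: [179.9, -0.1, 52.1]
force: [0.3, -0.8, 0.6]
gripper_width: 38.9
gripper_force: 0.0
PH [21.7  0.8  9.2]
force: [0.9, 3.2, -0.5]
gripper_force: 0.9
PH [21.9  0.8  9.2]
force: [-1.5, 3.1, 0.4]
gripper_force: 1.4
PH [21.9  0.7  9.4]
time_s: 45.55
ee_pos: [660.8, 139.1, 140.0]
ee_rot: [-179.8, 0.0, 30.2]
force: [-2.8, 2.7, 0.1]
gripper_width: 28.3
gripper_force: 1.5
PH [22.1  0.8  9.4]
```

```bash
python3 -m jog '{"jaw":[44,44,44,44,44,44,44,44,44,44],"slide":[[0,0,0],[0,0,-0.7],[0,0,-1],[0,0,-0.55],[-0.6,-0.07,0],[-0.8,0,0],[-0.34,0,0.3],[0,0,0.5],[0,0.2,0],[0,0.2,0]],"spin":[0,0,0,0,0,0,0,0,0,0]}'; python3 -m jog '{"jaw":[44,44,44,44,44,44,44,44,44],"slide":[[0,0.15,0],[0,0.15,0],[0,0.15,0],[0,0.15,0],[0,0.05,0],[0,-0.5,0],[0,-0.55,-0.3],[0,0,-0.6],[0,0,0]],"spin":[0,0,0,0,0,0,0,0,0]}'; python3 hl.py
```

```text
time_s: 46.65
ee_pos: [622.2, 102.7, 183.6]
ee_rot: [180.0, -0.0, 30.2]
force: [0.5, -0.1, 0.3]
gripper_width: 44.5
gripper_force: 0.0
time_s: 47.55
ee_pos: [616.8, 114.7, 213.5]
ee_rot: [179.9, -0.3, 30.2]
force: [-0.2, -0.3, 0.1]
gripper_width: 43.8
gripper_force: 0.0
side theta 0.903 20 sel (-0.34, 32) neck [42, 51, 50, 52, 56, 61, 88, 112, 141, 154, 154]
top theta 0.298 58 sel (-0.24, 52) neck [151, 128, 109, 97, 88, 82, 80, 90, 101, 100, 107]
```

```bash
python3 -m jog '{"jaw":[60,60,60,60,60,60,28,28,28,28],"slide":[[0.5,-0.07,0],[0.9,0,0],[0.37,0,0.4],[0,0,0.9],[0,0,0.8],[0,0,0.32],[0,0,0],[0,0,0],[0,0,0],[0,0,0]],"spin":[0,0,0,0,0,0,0,0,0,0]}'; python3 lv2.py .8 | tail -1; J() { python3 ph.py live; }
J;python3 -m jog '{"jaw":[28,28,28],"slide":[[-0.03,-0.3,0],[-0.05,-0.5,0],[-0.04,-0.5,0]],"spin":[-0.5,-0.75,-0.75]}'|grep force; J; python3 -m jog '{"jaw":[28,28],"slide":[[-0.04,-0.5,0],[-0.04,-0.5,0]],"spin":[-0.75,-0.75]}'; J
```

```text
time_s: 48.65
ee_pos: [662.1, 141.2, 139.2]
ee_rot: [179.9, -0.2, 30.1]
force: [2.2, -0.4, -0.1]
gripper_width: 31.1
gripper_force: 0.7
live [(0.39, 87), (0.51, 55)]
PH [21.8  0.7  9.3]
force: [4.3, -1.6, 0.4]
gripper_force: 2.1
PH [17.4  4.2  5.4]
time_s: 49.45
ee_pos: [612.2, 187.7, 137.9]
ee_rot: [179.9, 0.0, 58.2]
force: [2.4, -3.6, 0.4]
gripper_width: 27.9
gripper_force: 2.1
PH [16.9 -0.4  5.5]
```

```bash
python3 -m jog '{"jaw":[28,28,28,28,28,28,28,28,28,28],"slide":[[-0.01,-0.4,0],[-0.014,-0.626,0],[-0.014,-0.626,0],[-0.014,-0.626,0],[-0.014,-0.626,0],[-0.014,-0.626,0],[-0.014,-0.626,0],[-0.014,-0.626,0],[-0.014,-0.626,0],[-0.014,-0.626,0]],"spin":[-0.6,-1,-1,-1,-1,-1,-1,-1,-1,-1]}'; python3 ph.py live; python3 -m jog '{"jaw":[28,28,28,28,28],"slide":[[-0.02,0.31,0],[-0.044,0.626,0],[-0.044,0.626,0],[-0.044,0.626,0],[-0.044,0.626,0]],"spin":[0.5,1,1,1,1]}'; python3 ph.py live; python3 -m jog '{"jaw":[28],"slide":[[-0.044,0.626,0]],"spin":[1]}'|grep force;python3 ph.py live
```

```text
time_s: 50.55
ee_pos: [445.0, 177.9, 138.4]
ee_rot: [179.8, 0.1, 135.0]
force: [4.8, 0.4, 0.1]
gripper_width: 28.0
gripper_force: 1.9
PH [22.9  0.8  9.4]
time_s: 51.15
ee_pos: [518.4, 216.3, 137.3]
ee_rot: [-179.8, -0.1, 98.2]
force: [-2.0, 1.3, -0.6]
gripper_width: 28.2
gripper_force: 0.8
PH [22.8  0.8  9. ]
force: [-2.3, 1.1, 0.3]
gripper_force: 1.0
PH [22.7  0.8  9.2]
```

```bash
python3 - <<'E'
from h import *
s=env.state();p=np.load("p.npy");v=s["ee_pos"][:2]-p[:2];h=np.arctan2(v[1],v[0]);print(s["time_s"],s["ee_pos"].round(1),s["ee_rot"][2].round(1),np.degrees(h).round(1),np.hypot(*v).round(1))
E
python3 sub.py; python3 lv2.py -.25|tail -1
```

```text
51.45 [538.6 217.2 137.5] 90.8 94.8 141.4
screw 0.83 1 -1.73
stud- 0.92 0 -0.12
stud+ 0.96 0 -0.14
hole1 0.96 -1 -1.31
hole2 0.94 0 -1.47
206 199.1 [-0.16  7.  ]
206 201 [-0.12  5.08]
77 74 [0.1  2.52]
live [(0.11, 86), (0.19, 42)]
```

```bash
python3 -m jog '{"jaw":[46,46,46,46,46,46,46,46,46,46],"slide":[[0,0,-0.3],[0,0,-1],[-0.3,0.1,-0.8],[-1,0,0],[-0.9,0,0.4],[0,-0.15,0.6],[0,-0.3,0],[0,-0.25,0],[0,-0.25,0],[0,-0.1,0]],"spin":[0,0,0,0,0,0,0,0,0,0]}'; python3 -m jog '{"jaw":[60,60,60,60,60,60,28,28,28],"slide":[[0,0.3,0],[0,0.4,-0.8],[0.5,0.2,-0.2],[0.8,0,0],[0.6,0,0.7],[0,0,1],[0,0,0.2],[0,0,0],[0,0,0]],"spin":[0,0,0,0,0,0,0,0,0]}'; python3 lv2.py -.33|tail -1
```

```text
time_s: 52.95
ee_pos: [509.4, 150.5, 172.0]
ee_rot: [179.9, 0.0, 91.0]
force: [4.3, -3.7, -0.5]
gripper_width: 46.0
gripper_force: 2.6
time_s: 53.85
ee_pos: [535.5, 208.0, 144.5]
ee_rot: [-180.0, -0.0, 90.9]
force: [-1.7, 0.7, 0.3]
gripper_width: 39.0
gripper_force: 0.6
live [(-0.45, 75), (-0.38, 46)]
```

```bash
python3 ph.py live; python3 -m jog '{"jaw":[28,28,28,28,28],"slide":[[-0.02,0.4,0],[-0.044,0.626,0],[-0.044,0.626,0],[-0.044,0.626,0],[-0.044,0.626,0]],"spin":[0.6,1,1,1,1]}'; python3 ph.py live; python3 -m jog '{"jaw":[28],"slide":[[-0.044,0.626,0]],"spin":[1]}'|grep force;python3 ph.py live
```

```text
PH [22.7  0.8  9.1]
time_s: 54.55
ee_pos: [618.6, 182.7, 144.7]
ee_rot: [180.0, -0.2, 53.8]
force: [-0.8, 2.2, 0.2]
gripper_width: 28.3
gripper_force: 0.9
PH [22.5  0.8  9.1]
force: [-1.2, 3.7, 0.6]
gripper_force: 1.2
PH [22.4  0.8  9.2]
```

```bash
python3 -m jog '{"jaw":[46,46,46,46,46,46,46,46,46,46],"slide":[[0,0,-0.3],[0,0,-1],[-0.3,-0.1,-0.5],[-1,0,0],[-0.45,0.1,0.4],[0,0.2,0.4],[0,0.3,0],[0,0.3,0],[0,0.3,0],[0,0.3,0]],"spin":[0,0,0,0,0,0,0,0,0,0]}'; python3 -m jog '{"jaw":[60,60,60,60,60,60,28,28],"slide":[[0,-0.4,0],[0,-0.4,-0.7],[0.5,-0.3,-0.3],[0.8,0,0],[0.5,0,0.7],[0,0,1],[0,0,0.2],[0,0,0]],"spin":[0,0,0,0,0,0,0,0]}'; python3 lv2.py .5|tail -1
```

```text
time_s: 55.85
ee_pos: [625.4, 103.7, 173.7]
ee_rot: [-179.8, 0.0, 46.1]
force: [-5.1, 0.2, 2.5]
gripper_width: 46.1
gripper_force: 2.1
time_s: 56.65
ee_pos: [638.7, 164.7, 145.8]
ee_rot: [-180.0, 0.1, 46.1]
force: [0.4, -1.0, -1.3]
gripper_width: 46.8
gripper_force: 0.7
live [(0.19, 79), (0.63, 69)]
```

```bash
python3 ph.py live; python3 -m jog '{"jaw":[28,28,28,28,28],"slide":[[-0.02,-0.5,0],[-0.02,-0.626,0],[-0.02,-0.626,0],[-0.02,-0.626,0],[-0.02,-0.626,0]],"spin":[-0.8,-1,-1,-1,-1]}'; python3 ph.py live; python3 -m jog '{"jaw":[28,28,28,28,28,28,28],"slide":[[-0.03,-0.626,0],[-0.03,-0.626,0],[-0.03,-0.626,0],[-0.03,-0.626,0],[-0.03,-0.626,0],[-0.03,-0.626,0],[-0.03,-0.626,0]],"spin":[-1,-1,-1,-1,-1,-1,-1]}'; python3 ph.py live;  python3 -m jog '{"jaw":[28,28,28,28,28],"slide":[[-0.03,0.4,0],[-0.044,0.626,0],[-0.044,0.626,0],[-0.044,0.626,0],[-0.044,0.626,0]],"spin":[0.6,1,1,1,1]}'; python3 ph.py live
```

```text
PH [22.8  0.8  9.3]
time_s: 57.35
ee_pos: [562.0, 203.9, 148.4]
ee_rot: [179.6, 0.0, 84.8]
force: [1.6, -2.4, 0.4]
gripper_width: 27.9
gripper_force: 1.2
PH [22.4  0.8  9.5]
time_s: 58.15
ee_pos: [443.7, 159.3, 148.1]
ee_rot: [179.7, 0.1, 140.6]
force: [3.0, 0.8, -0.7]
gripper_width: 28.0
gripper_force: 1.0
PH [23.   0.8  9.4]
time_s: 58.75
ee_pos: [515.7, 205.9, 146.9]
ee_rot: [-179.9, -0.1, 103.0]
force: [-2.4, 0.2, 0.9]
gripper_width: 28.4
gripper_force: 1.0
PH [16.5  8.   5.4]
```

```bash
python3 -m jog '{"jaw":[28,28,28,28,28,28,28,28,28,28],"slide":[[-0.044,0.626,0],[-0.044,0.626,0],[-0.044,0.626,0],[-0.044,0.626,0],[-0.044,0.626,0],[-0.044,0.626,0],[-0.044,0.626,0],[-0.044,0.626,0],[-0.044,0.626,0],[-0.044,0.626,0]],"spin":[1,1,1,1,1,1,1,1,1,1]}'; python3 -m jog '{"jaw":[28,28,28,28,28,28,28,28,28],"slide":[[-0.044,0.626,0],[-0.04,-0.626,0],[-0.044,-0.626,0],[-0.044,-0.626,0],[-0.044,-0.626,0],[-0.044,-0.626,0],[-0.044,-0.626,0],[-0.044,-0.626,0],[-0.044,-0.626,0]],"spin":[1,-1,-1,-1,-1,-1,-1,-1,-1]}'
```

```text
time_s: 59.85
ee_pos: [671.0, 128.3, 146.8]
ee_rot: [-179.9, -0.1, 23.4]
force: [-0.2, 2.9, -0.2]
gripper_width: 28.1
gripper_force: 1.2
time_s: 60.75
ee_pos: [571.1, 206.1, 147.0]
ee_rot: [179.9, -0.0, 80.0]
force: [2.1, -1.3, 0.2]
gripper_width: 27.7
gripper_force: 0.8
```

```bash
python3 -m jog '{"jaw":[28,28,28,28,28,28,28,28],"slide":[[-0.044,-0.626,0],[-0.044,-0.626,0],[-0.044,-0.626,0],[-0.044,-0.626,0],[-0.044,-0.626,0],[-0.044,-0.626,0],[-0.044,-0.626,0],[-0.03,0.4,0]],"spin":[-1,-1,-1,-1,-1,-1,-1,0.6]}'; python3 -m jog '{"jaw":[28,28,28,28,28,28,28,28,28,28],"slide":[[-0.044,0.626,0],[-0.044,0.626,0],[-0.044,0.626,0],[-0.044,0.626,0],[-0.044,0.626,0],[-0.044,0.626,0],[-0.044,0.626,0],[-0.044,0.626,0],[-0.044,0.626,0],[-0.044,0.626,0]],"spin":[1,1,1,1,1,1,1,1,1,1]}'
```

```text
time_s: 61.55
ee_pos: [455.7, 172.9, 146.9]
ee_rot: [-179.7, -0.1, 130.9]
force: [-1.8, -0.4, -0.7]
gripper_width: 27.9
gripper_force: 1.0
time_s: 62.55
ee_pos: [633.0, 179.3, 146.7]
ee_rot: [-179.8, -0.1, 50.6]
force: [-1.5, 2.4, -0.5]
gripper_width: 28.3
gripper_force: 1.4
```

```bash
python3 -m jog '{"jaw":[28,28,28,28],"slide":[[-0.044,0.626,0],[-0.044,0.626,0],[-0.044,0.626,0],[-0.03,0.4,0]],"spin":[1,1,1,0.6]}'; python3 sub.py; python3 lv2.py .95|tail -1
```

```text
time_s: 62.95
ee_pos: [673.6, 123.4, 146.7]
ee_rot: [-179.9, -0.1, 21.8]
force: [0.1, 4.4, -1.6]
gripper_width: 28.0
gripper_force: 1.7
p10 (0.18, 78) (0.46, 53)Traceback (most recent call last):
  File "sub.py", line 5, in <module>
    cur=np.mean([env.grab_frame("side") for _ in range(8)],0).astype(np.uint8)
                 ~~~~~~~~~~~~~~^^^^^^^^
ValueError: 200 camera calls are used up
Traceback (most recent call last):
  File "lv2.py", line 15, in <module>
    t=float(sys.argv[1]);print("live",[fine(env.grab_frame(n).mean(2).astype(np.float32),n,t) for n in("top","side")])
                                            ~~~~~~~~~~~~~~^^^
ValueError: 200 camera calls are used up
```

```bash
python3 -m jog '{"jaw":[28,28],"slide":[[-0.03,0.5,0],[0,0.15,0]],"spin":[0.75,0]}'; python3 -m jog '{"jaw":[46,46,46,46,46,46],"slide":[[0,-0.05,0],[0,0,-0.2],[0,0,-0.9],[0,0,-1],[0,0,-0.5],[0,0,0]],"spin":[0,0,0,0,0,0]}'
```

```text
time_s: 63.4
ee_pos: [678.4, 106.3, 146.8]
ee_rot: [-179.8, -0.0, 16.1]
force: [-1.1, 6.6, -1.0]
gripper_width: 27.9
gripper_force: 3.2
time_s: 64.0
ee_pos: [680.0, 106.1, 228.5]
ee_rot: [179.9, -0.4, 16.2]
force: [0.5, -0.3, -0.0]
gripper_width: 46.1
gripper_force: 0.0
```

```bash
python3 -c "
from workcell import env
print(env.job_done())"
```

```text
the job is handed in; nothing more can be done
None
```

I handed the job in at 64 s, but I couldn't confirm the final squeeze: the 200 camera calls ran out before the last check. The flask was home against the stop. The lever was last seen on its pressing side at about 57 s, and I didn't touch it after that. From the stroke angles I put the screw at about 2.6–3.1 rad (half closed is about 2.25), and the push force rose to 6.6 N on the last stroke. Partway through, the ratchet began backing the screw out even though the lever looked set to press, so I flipped the lever back and forth until it drove clockwise again and re-pumped two strokes.

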